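Swap the full laying box at the back of a gecko tub

ROBOT

A 7-joint arm with a two-finger parallel gripper is mounted at the origin on the work surface. World frame = base frame: x ahead of the robot, y to its left, z up, the work surface at z = 0. Lengths are in m, angles in rad, forces in N, time in s.
With the tool pointing down it reaches from about 0.4 to 0.85 m from the base axis. Payload 10.4 kg.
Tool frame: the origin (TCP) lies midway between the tips of the shut fingers; the grasp point (between the pads) lies 19 mm behind it; y points along the fingers, z is the direction in which the jaws open and shut, and the axes are right-handed (so a half turn about y gives the same grasp; the last joint's range is limited). The gripper opens to 85 mm and grips with 20 to 120 N. Pads are 22 mm wide; open, the fingers measure 114 mm over their backs; the gripper's body (76 mm by 85 mm) begins 54 mm behind the grasp point. The pads swing forward as they close: fully open they stand 13 mm farther back than shut.
Start: joints at [1.281, 0.332, -0.065, 1.46, 0.022, 1.35, -0.088], TCP at [0.165, -0.603, 0.204] pointing down, gripper open.
Joint ranges: [-2.6, 2.6], [-0.5, 2.12], [-1.47, 1.34], [0.16, 2.42], [-1.27, 4.41], [0.06, 2.06], [-2.6, 2.6]. Speed limits (rad/s): [2.22, 2.22, 2.79, 2.79, 3.14, 3.14, 3.14].

INTERFACE

Orientations are given as a unit quaternion [x, y, z, w].
In Python, from cell import sense, grab_frame, calibration, close_job, boxes_of, trace gives the robot as it stands.
- The arm moves only by the tool move_arm, never from a script. Its argument "plan" is a list of rows, each an object with "hand": the opening, from 0 (shut) to 1 (fully open); "delta_pos": the shift along the tool's x, y, z in mm, a list of three; "rotation": the turn, a rotation vector about the tool's x, y, z in degrees, a list of three. A call has 1 to 20 rows; each row is the pose to reach, as a shift and turn from the pose measured when the call began, along the tool's axes at that moment; what a row does not reach only later rows make up. A row lasts 1/8 s, in which the tool goes at most 62.5 mm and 10.7 degrees, less where a joint would pass 70% of its speed; a pose out of reach is approached as far as the arm can. A call with a gripper value outside its range is refused whole. The fingers move at their own pace and stop on an object; "squeeze" is the grip in N (left out, the last holds). Time passes only in rows, so rows that repeat a pose let the fingers close. It gives the time, the measured TCP pose, the force and the opening at its end, in the units of the state.
- sense(): the state, without advancing time (a new reading comes with each control period).
- grab_frame(name): name is "scene" or "top"; returns (picture, depth): 480x640x3 uint8, blue, green, red; 480x640 float32, m along the optical axis (not along the pixel's ray), 0 where there is no reading.
- calibration(name): a dict with "camera_matrix" (3x3 intrinsics, pixels), "rvec" (rotation vector, rad) and "tvec" (3), from world to camera coordinates, as OpenCV has them. Camera axes: x right, y down, z forward; pixel columns grow to the right and rows downward; lengths in m; the calibration is good to about 2 mm. A picture is of the moment at which its call begins. calibration takes no time and is no camera call.
- close_job(): hands the job in, once; it reports no verdict.
Trained networks look in the newest picture that a camera, given by its name, has taken for a name from the list of things; names that differ only in an ending like _2 or _b are one class to them, and where a whole thing is asked for, a point or a joint stands for the part that bears it (a point fixed in the world has none). Each returns a list of dicts, best first, with "confidence" (0 to 1); they miss things now and then, are a little off and sometimes report something else, mostly with a low value. They report only what shows in the picture. A call takes as long as a camera call. They do not tell look-alikes from the thing itself.
- boxes_of(query, camera): "extent" ([centre column, centre row, width, height] in pixels, round what is visible of it).
- trace(query, camera): "pixels" (480x640 bool, what is visible of it) and "extent" ([centre column, centre row, width, height] in pixels, round what is visible of it).
The state is a dict: "t": time; "q": joint angles; "qvel": joint speeds; "joint_efforts": joint torques, N m; "tcp_pos": TCP position; "tool_rot": TCP orientation; "ft_force": force on the tool from outside, world axes, zero at the start; "moment": the same for the moment, N m; "finger_gap": finger opening in m.
Only numpy, scipy, OpenCV 4.12 (cv2) and the standard library are available. Lean on these libraries where they do the work, as an engineer would, in place of code of your own. Each camera call takes 0.05 s, during which the arm holds its last target.

TASK

The gecko has laid: the full laying box (blue, with eggs) is hemmed in at the back of the tub. First stand the cave and the cork stump on the white side tray, then set the box of eggs into the free bay of the grey carrier, keeping it level all the way, and stand the empty blue box from the carrier in the middle of the green mat, square to it. Then put the cave back in the middle of its slate tile, lengthways front to back in the tub as before, and the stump upright in the middle of its round white tile; leave the food dish where it is.

Things in the scene. Friction and masses are not known exactly. Their poses are not given: they have to be found in the camera images.
- egg_box_center (a point): Laying box with eggs: open blue plastic box, 60 x 60 mm, 48 high, walls 3 mm, a black insert with three white eggs seen from above. Point: centre of the box, half-way up (24 mm over its underside); axes x and y square to its sides, z up. About 110 g. At the start it stands on the green mat in the tub.
- empty_box_center (a point): Empty laying box: the same blue box with the same black insert, without eggs. Point: its centre, half-way up (24 mm over its underside); x and y square to its sides, z up. About 90 g. At the start it stands in the carrier's other bay.
- hide_center (a point): Cave (hide): terracotta-coloured ceramic, 84 mm long (its x), 62 mm wide (its y), 60 high, hollow, a doorway in its -x end; the long sides are upright for their lower 42 mm, above that the roof is bevelled. Point: its centre, half-way up (30 mm over its underside). About 260 g. At the start it stands on the slate tile, its end 16 mm from the box of eggs.
- stump_center (a point): Cork-bark stump: upright round brown stump, about 58 mm across over the bark (54 mm solid), 70 high. Point: its centre, half-way up (35 mm over its underside). About 100 g. At the start it stands on the round white tile, about 20 mm from the box of eggs.
- turf_mat: Green turf mat, 84 mm (x) by 68 mm (y), 3 mm thick, fixed in the tub. Origin: centre of its underside; x to the tub's back (away from the robot), y to its left. The tub is of clear plastic lined with brown paper, fixed, walls 4 mm thick, rim 72 mm above the bench, inner floor 3 mm above it. From this origin its inner walls lie at x +90 and -158 mm and at y +145 and -145 mm.
- slate_tile: Dark slate tile, 92 mm (its x) x 104 mm (its y) x 3 mm, fixed in the tub in front of the mat (towards the robot, 88 mm between centres); place of the cave, whose length runs along the tile's x. A small plastic fern stands in the tub's front right corner, 40 mm high. Origin: centre of its underside (top 3 mm above it).
- foot_tile: Round white ceramic tile, 80 mm across, 3 mm thick, fixed in the tub to the left or the right of the mat (about 77 mm between centres); place of the stump. Origin: centre of its underside (top 3 mm above it).
- food_dish: Shallow blue food dish, 44 mm across, 14 mm high, loose on the tub's floor on the side of the mat away from the stump, to be left alone. Origin: centre of its underside.
- side_tray: White side tray, 280 mm (its x) by 150 mm (its y), fixed to the bench, left or right of the tub; floor 3 mm thick, rim 12 mm high and 4 mm thick. Origin: centre of its underside, on the bench.
- carrier: Grey egg carrier, fixed to the bench, on the other side of the tub: two bays, each 85 mm (x) by 81 mm (y) inside, floor 5 mm above the bench, rims 11 mm above the bench, each with a white pad. Origin: at bench height under the centre of the FREE bay; the other bay's centre, with the empty box, is 110 mm along its +x.
Things that resemble listed ones, but are neither listed nor needed, are in the scene too. Leave any yellow look-alike of the part that bears stump_center alone. Of the things like the part that bears hide_center, leave any that is pink; of the rest the larger one is meant.

How it is judged:
By the outcome, as a careful person would: the job done as asked, in the order asked, and still so for the second after the job is handed in, with the robot touching nothing.
It also fails if it takes over 128 s, if anything falls off the work surface, if the arm or the gripper's body presses on something with over 40 N, if the wrist force passes 120 N, or if a joint passes its speed limit or range.

## Working session

There is one attempt and no reset: what is moved stays moved. The work goes in short steps, Python scripts to look and compute and a tool call to move; the robot and the scene stay as the last step left them, time stands still between calls to the robot, and variables do not carry over. Pictures are saved under pics/ and viewed, and the job is handed in when it is done.

Besides the shell and the picture viewer there is one more tool, called after ">>>" as name(argument=value, ...), one argument or row to a line, values as JSON. move_arm: Moves the arm, as the interface text tells. Its arguments: {"type":"object","properties":{"plan":{"type":"array","items":{"type":"object","properties":{"hand":{"type":"number"},"delta_pos":{"type":"array","items":{"type":"number"}},"rotation":{"type":"array","items":{"type":"number"}}}}},"squeeze":{"type":"number"}},"required":["plan"]}

```bash
mkdir -p pics; ls; python3 - <<'E'
from cell import *
import cv2
print(sense())
for n in("scene","top"):
    c=calibration(n);print(n,c)
    p,d=grab_frame(n);cv2.imwrite(f"pics/{n}0.png",p)
E
```

```text
pics
{'t': 0.0, 'q': array([ 1.28142025,  0.33287259, -0.06466667,  1.46095248,  0.02158491,
        1.34991641, -0.08849379]), 'qvel': array([ 0.00209169, -0.00069806, -0.00022971, -0.00027509,  0.00034006,
        0.00300657,  0.00028219]), 'joint_efforts': array([ 5.63576250e-04, -6.25463891e+01,  4.96235909e-02, -3.91597724e+01,
        1.63177057e-02,  1.00138938e-02,  3.35552625e-05]), 'tcp_pos': array([ 0.16462978, -0.60248607,  0.20311011]), 'tool_rot': array([-0.09412857,  0.70133171, -0.70031971,  0.09394648]), 'ft_force': array([ 0.23369023,  0.15459011, -0.31775365]), 'moment': array([ 0.01913952, -0.03905951,  0.00494732]), 'finger_gap': 0.08555207422666856}
scene {'camera_matrix': array([[536.07031973,   0.        , 317.81640198],
       [  0.        , 536.07031973, 244.67562984],
       [  0.        ,   0.        ,   1.        ]]), 'rvec': array([ 2.04453641,  1.23213171, -0.5346735 ]), 'tvec': array([-0.23484029, -0.26701843,  1.28390743])}
top {'camera_matrix': array([[604.63613708,   0.        , 317.84585961],
       [  0.        , 604.63613708, 237.75625434],
       [  0.        ,   0.        ,   1.        ]]), 'rvec': array([ 2.10207955, -2.12128079,  0.18361949]), 'tvec': array([0.03555167, 0.49165776, 1.02920942])}
```

View pics/scene0.png

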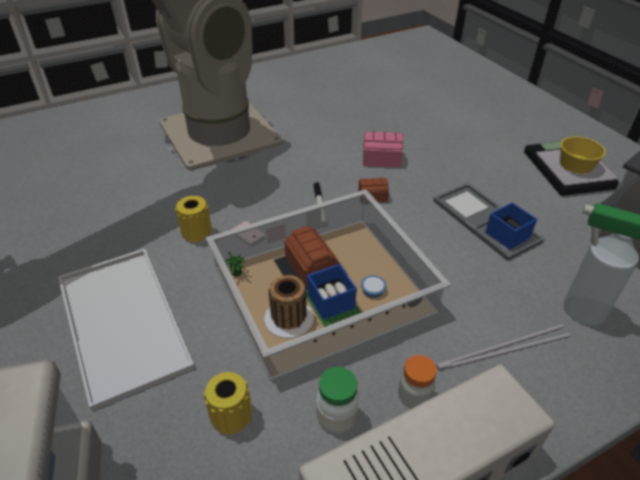

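View pics/top0.png

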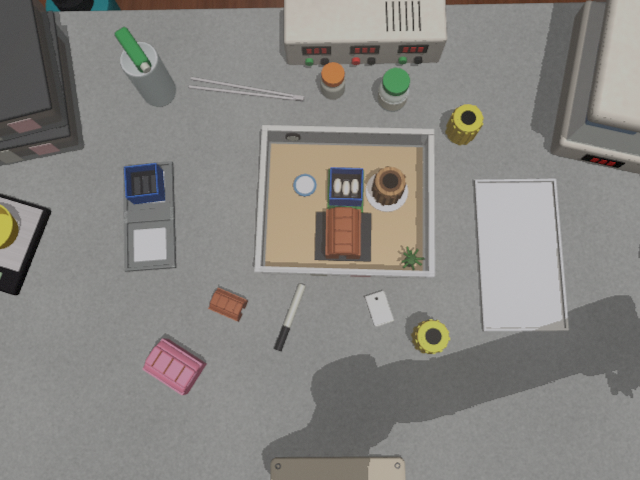

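Top view: the food dish is at (305,185), egg box (346,187), stump (388,186), cave (343,232), tray at right, and carrier at left with the empty box at (144,184). The look-alikes are a pink cave (173,365), a small terracotta cave (228,304) and yellow stumps at (464,124) and (432,337). The cave meant is the larger terracotta one in the tub, and the stump is the brown one on the round tile.

```bash
cat > h.py <<'E'
import numpy as np, cv2
from scipy.spatial.transform import Rotation as R
from cell import *
def cam(n):
    c=calibration(n);return c["camera_matrix"],cv2.Rodrigues(c["rvec"])[0],c["tvec"]
def cloud(n,d):
    K,Rm,t=cam(n);v,u=np.mgrid[0:480,0:640]
    P=np.stack([(u-K[0,2])/K[0,0]*d,(v-K[1,2])/K[1,1]*d,d],-1)
    W=(P-t)@Rm; W[d<=0]=np.nan; return W
def onplane(n,uv,z):
    K,Rm,t=cam(n);uv=np.atleast_2d(uv).astype(float)
    r=np.c_[(uv[:,0]-K[0,2])/K[0,0],(uv[:,1]-K[1,2])/K[1,1],np.ones(len(uv))]@Rm
    o=-Rm.T@t; s=(z-o[2])/r[:,2]; return (o+s[:,None]*r)[:,:2]
def proj(n,P):
    K,Rm,t=cam(n);c=np.atleast_2d(P)@Rm.T+t;q=c@K.T;return q[:,:2]/q[:,2:]
def rect(xy):
    (c,s,a)=cv2.minAreaRect((np.asarray(xy)*1000).astype(np.float32)); return np.round(c,1),np.round(s,1),round(a,2)
E
python3 - <<'E'
from h import *
p,d=grab_frame("top");np.savez("top0.npz",p=p,d=d)
W=cloud("top",d)
z={"egg_box_center":.054,"empty_box_center":.053,"hide_center":None,"stump_center":None,"turf_mat":.006,"slate_tile":.006,"foot_tile":.006,"food_dish":None,"side_tray":None,"carrier":None}
out={}
for k in z:
    for i,o in enumerate(trace(k,"top")[:4]):
        m=o["pixels"];w=W[m];w=w[np.isfinite(w).all(1)]
        out[f"{k}_{i}"]=m
        print(k,i,round(o["confidence"],2),np.round(o["extent"]),"z pct",np.round(np.nanpercentile(w[:,2],[2,50,98])*1000,1),"med",np.round(np.median(w,0)*1000,1))
np.savez_compressed("masks0.npz",**out)
print("floor", np.nanmedian(W[200:260,280:300,2]), "bench",np.nanmedian(W[350:400,230:260,2]))
s=sense();print(s["t"],proj("top",s["tcp_pos"]))
E
```

```text
egg_box_center 0 0.8 [345. 187.  36.  40.] z pct [11.5 31.3 54.9] med [590.3 -19.8  31.3]
egg_box_center 1 0.27 [144. 184.  42.  42.] z pct [ 7.3 25.6 54. ] med [603.4 354.6  25.6]
empty_box_center 0 0.73 [145. 184.  40.  40.] z pct [ 8.4 25.7 54. ] med [602.8 354.4  25.7]
hide_center 0 0.97 [173. 368.  59.  57.] z pct [ 0.9 53.6 62.7] med [271.6 280.6  53.6]
hide_center 1 0.78 [229. 305.  38.  33.] z pct [11.8 36.7 42.8] med [377.4 193.1  36.7]
hide_center 2 0.56 [341. 234.  36.  52.] z pct [10.5 61.6 68.3] med [497.7 -12.3  61.6]
stump_center 0 0.83 [431. 341.  37.  36.] z pct [ 0.  68.7 73.2] med [ 315.5 -158.1   68.7]
stump_center 1 0.79 [388. 184.  37.  34.] z pct [13.3 73.9 78.7] med [580.2 -94.1  73.9]
stump_center 2 0.56 [466. 124.  38.  39.] z pct [ 4.9 66.6 72.2] med [ 697.  -235.8   66.6]
turf_mat 0 0.67 [386. 184.  37.  33.] z pct [ 9.3 73.8 78.7] med [580.6 -94.1  73.8]
turf_mat 1 0.62 [345. 210.  32.   7.] z pct [ 1.2  5.  26.5] med [557.9 -44.6   5. ]
slate_tile 0 0.91 [342. 236.  60.  49.] z pct [0.7 5.  9.4] med [499.3 -14.2   5. ]
foot_tile 0 0.3 [342. 232.  37.  56.] z pct [ 5.1 61.1 68.3] med [498.7 -12.3  61.1]
food_dish 0 0.82 [305. 186.  23.  20.] z pct [12.1 16.1 20.2] med [600.2  56.8  16.1]
side_tray 0 0.62 [521. 255.  92. 154.] z pct [-2.2  2.3 12.4] med [ 464.2 -337.9    2.3]
carrier 0 0.97 [149. 219.  51. 108.] z pct [ 0.1  6.  13.7] med [516.6 341.3   6. ]
floor 0.0023234983971253133 bench -0.00041972179649676895
0.65 [[768.38393701 440.12724256]]
```

```bash
python3 - <<'E'
import cv2
p=cv2.imread("pics/top0.png")
cv2.imwrite("pics/crop0.png",cv2.resize(p[120:285,250:445],None,fx=4,fy=3.6,interpolation=cv2.INTER_CUBIC))
E
```

```text
(no output)
```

View pics/crop0.png

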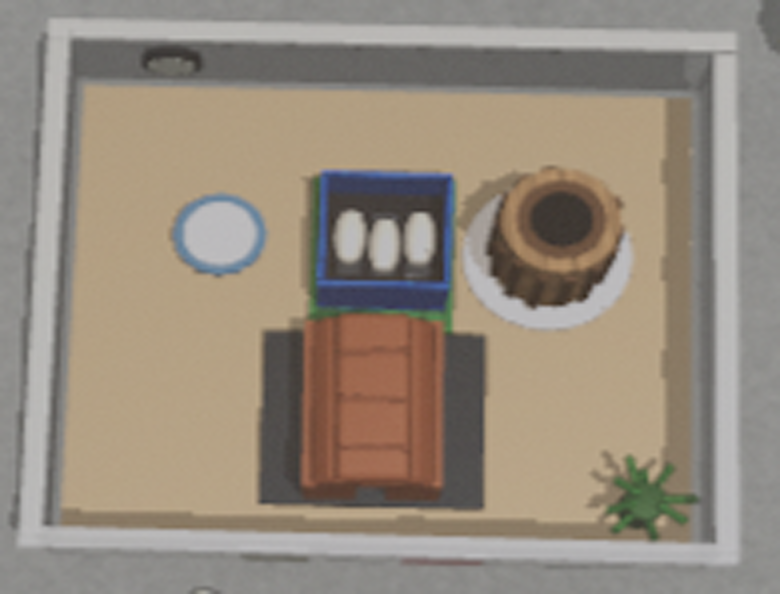

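```bash
python3 - <<'E'
from h import *
p,d=(lambda a:(a["p"],a["d"]))(np.load("top0.npz"))
p2,d2=grab_frame("scene");np.savez("scene0.npz",p=p2,d=d2)
M=np.load("masks0.npz")
for nm,pp,dd in(("top",p,d),("scene",p2,d2)):
    W=cloud(nm,dd);hsv=cv2.cvtColor(pp,cv2.COLOR_BGR2HSV);H,S,V=hsv[...,0],hsv[...,1],hsv[...,2]
    X,Y,Z=W[...,0],W[...,1],W[...,2]
    reg=lambda x0,x1,y0,y1,z0,z1:(X>x0)&(X<x1)&(Y>y0)&(Y<y1)&(Z>z0)&(Z<z1)
    print("==",nm)
    blue=(H>100)&(H<130)&(S>120)
    for k,m in dict(egg=reg(.53,.67,-.09,.03,.045,.062)&blue,empty=reg(.53,.67,.28,.42,.045,.062)&blue,
        cave=reg(.42,.56,-.09,.05,.03,.08)&((H<15)|(H>170))&(S>80),cavetop=reg(.42,.56,-.09,.05,.061,.08)&((H<15)|(H>170))&(S>80),
        stump=reg(.53,.65,-.15,-.05,.065,.09),stumpall=reg(.53,.65,-.15,-.05,.03,.09),tubrim=reg(.38,.72,-.22,.2,.066,.08)&(S<60)).items():
        print(k,m.sum(),rect(W[m][:,:2]),np.round(np.median(W[m],0)*1000,1))
E
```

```text
== top
egg 115 (array([590., -20.]), array([59.3, 57.8]), 86.25) [580.6 -20.   52.8]
empty 256 (array([601.2, 352.6]), array([61.3, 60. ]), 5.49) [600.6 348.5  51. ]
cave 1651 (array([510.5, -35.2]), array([106.2, 100.5]), 88.57) [499.3 -12.2  62. ]
cavetop 888 (array([502.4, -13.4]), array([84.4, 44.1]), 4.89) [501.2 -12.9  64.9]
stump 763 (array([588.8, -95.4]), array([54.9, 57. ]), 88.05) [586.6 -95.9  74.9]
stumpall 948 (array([587. , -95.5]), array([58.3, 56.1]), 54.55) [582.6 -94.9  74.2]
tubrim 3945 (array([558.2, -18.4]), array([310.5, 270.1]), 87.8) [566.9 -31.2  71. ]
== scene
egg 443 (array([591.7, -23.4]), array([60.3, 62.6]), 87.85) [589.  -24.4  50.7]
empty 347 (array([603.6, 349.5]), array([60.9, 62.6]), 6.63) [608.1 344.7  49.7]
cave 1636 (array([490.2, -15.6]), array([ 63.9, 114.8]), 88.26) [516.9 -25.1  58.6]
cavetop 704 (array([504.5, -15.5]), array([39., 84.]), 85.39) [509.5 -17.9  65.9]
stump 911 (array([ 590.2, -100.9]), array([56.1, 55.6]), 21.0) [ 594.7 -101.7   76. ]
stumpall 1668 (array([590.7, -89.5]), array([61.4, 79. ]), 0.06) [ 601.5 -100.7   68.4]
tubrim 4268 (array([557.7, -20.7]), array([311.5, 272.2]), 87.77) [596.7 -43.9  71.8]
```

```bash
python3 - <<'E'
from h import *
a=np.load("top0.npz");M=np.load("masks0.npz");W=cloud("top",a["d"]);p=a["p"]
def q(m,z):
    v,u=np.nonzero(m);return rect(onplane("top",np.c_[u,v],z))
print("carrier",q(M["carrier_0"]|M["empty_box_center_0"]&(W[...,2]<.02),.011),"tray",q(M["side_tray_0"],.012),"slate",q(M["slate_tile_0"],.006))
hsv=cv2.cvtColor(p,cv2.COLOR_BGR2HSV);H,S,V=cv2.split(hsv)
g=cv2.cvtColor(p,cv2.COLOR_BGR2GRAY)
r=np.zeros_like(g,bool);r[215:275,120:180]=1
print("pad",q(r&(g>150),.006),(r&(g>150)).sum())
sl=np.zeros_like(r);sl[205:268,310:376]=1;m=sl&(V<85)&(S<70)
n,l,st,_=cv2.connectedComponentsWithStats(m.astype(np.uint8));print(st)
print("slate dark",q(m,.006))
X,Y,Z=np.moveaxis(W,-1,0)
m=(X>.45)&(X<.56)&(Y>-.06)&(Y<.03)&(Z>.0615)
xs=np.arange(.462,.542,.004);c=[]
for x in xs:
    s=m&(abs(X-x)<.003);c.append((Y[s].min()+Y[s].max())/2)
f=np.polyfit(xs,c,1);print("cave yaw",np.degrees(np.arctan(f[0])),np.polyval(f,.502),np.round(np.array(c)*1000,1))
tm=sense()
Rm=R.from_quat(tm["tool_rot"]).as_matrix();print(np.round(Rm,3))
cv2.imwrite("pics/cr_carrier.png",cv2.resize(p[150:285,110:190],None,fx=5,fy=4.4,interpolation=cv2.INTER_CUBIC))
E
```

```text
carrier (array([546. , 347.4]), array([205.7,  96.4]), 3.44) tray (array([ 467.4, -334.9]), array([152.7, 279.7]), 89.84) slate (array([503. , -13.5]), array([106.1,  91.6]), 86.86)
pad (array([491.6, 344.3]), array([60.3, 59.8]), 3.84) 1028
[[     0      0    640    480 306264]
 [   338    205      3      2      4]
 [   315    212     56     49    932]]
slate dark (array([509.7, -14.6]), array([101. , 104.2]), 87.82)
cave yaw -1.6188904870537733 -0.012867154509567089 [-12.9 -12.1 -12.2 -13.1 -11.5 -12.4 -12.4 -10.7 -12.5 -12.6 -10.9 -11.8
 -13.7 -13.7 -13.7 -13.8 -13.9 -13.9 -14.  -14.1 -14.1]
[[-0.965  0.     0.264]
 [-0.264 -0.    -0.965]
 [-0.    -1.     0.   ]]
```

View pics/cr_carrier.png

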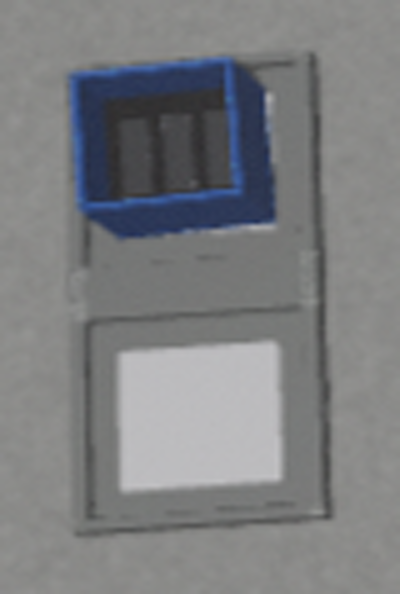

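```bash
cat >> h.py <<'E'
def go(x,y,z,jaw,s=None):
    """target TCP (mm), jaw direction deg (mod 180)"""
    s=s or sense();R0=R.from_quat(s["tool_rot"]).as_matrix()
    a=np.degrees(np.arctan2(R0[1,2],R0[0,2]));jaw=a+((jaw-a+90)%180-90)
    j=np.radians(jaw);zc=np.array([np.cos(j),np.sin(j),0]);yc=np.array([0,0,-1.]);T=np.c_[np.cross(yc,zc),yc,zc]
    dp=R0.T@(np.array([x,y,z])-s["tcp_pos"]*1000);rv=R.from_matrix(R0.T@T).as_rotvec(degrees=True)
    print("to",x,y,z,round(jaw,1),"delta",np.round(dp,1).tolist(),"rot",np.round(rv,1).tolist())
def st():
    s=sense();R0=R.from_quat(s["tool_rot"]).as_matrix()
    print("t",s["t"],"tcp",np.round(s["tcp_pos"]*1000,1),"jaw",round(np.degrees(np.arctan2(R0[1,2],R0[0,2])),2),"down",np.round(R0[:,1],4),"F",np.round(s["ft_force"],1),"gap",round(s["finger_gap"]*1000,1),"q",np.round(s["q"],2));return s
E
python3 -c "
from h import *
go(503,-14,190,-91.6);go(503,-14,110,-91.6)"
```

```text
to 503 -14 190 -91.6 delta [-481.5, 13.9, -478.9] rot [-0.0, 16.9, -0.0]
to 503 -14 110 -91.6 delta [-481.5, 93.9, -478.9] rot [-0.0, 16.9, -0.0]
```

>>> move_arm(
  plan=[
    {"delta_pos": [-120,10,-120],"rotation": [0,4,0],"hand": 1},
    {"delta_pos": [-240,12,-240],"rotation": [0,8,0],"hand": 1},
    {"delta_pos": [-360,13,-360],"rotation": [0,12,0],"hand": 1},
    {"delta_pos": [-481.5,13.9,-479],"rotation": [0,16.9,0],"hand": 1},
    {"delta_pos": [-481.5,13.9,-479],"rotation": [0,16.9,0],"hand": 1},
    {"delta_pos": [-481.5,13.9,-479],"rotation": [0,16.9,0],"hand": 1},
    {"delta_pos": [-481.5,13.9,-479],"rotation": [0,16.9,0],"hand": 1},
    {"delta_pos": [-481.5,13.9,-479],"rotation": [0,16.9,0],"hand": 1},
    {"delta_pos": [-481.5,13.9,-479],"rotation": [0,16.9,0],"hand": 1},
    {"delta_pos": [-481.5,13.9,-479],"rotation": [0,16.9,0],"hand": 1},
    {"delta_pos": [-481.5,13.9,-479],"rotation": [0,16.9,0],"hand": 1},
    {"delta_pos": [-481.5,13.9,-479],"rotation": [0,16.9,0],"hand": 1},
    {"delta_pos": [-481.5,13.9,-479],"rotation": [0,16.9,0],"hand": 1},
    {"delta_pos": [-481.5,13.9,-479],"rotation": [0,16.9,0],"hand": 1},
    {"delta_pos": [-481.5,13.9,-479],"rotation": [0,16.9,0],"hand": 1},
    {"delta_pos": [-481.5,13.9,-479],"rotation": [0,16.9,0],"hand": 1},
  ],
  squeeze=30,
)

```text
t: 2.7
tcp_pos: [0.5029, -0.0145, 0.1901]
tool_rot: [-0.01, -0.707, 0.707, 0.01]
ft_force: [-1.0, 0.9, -0.8]
finger_gap: 0.0852
```

```bash
python3 -c "
from h import *
st();go(503,-14,100,-91.6);go(503,-14,10,-91.6)"
```

```text
t 2.7 tcp [502.9 -14.5 190.1] jaw -91.67 down [ 2.e-04 -4.e-04 -1.e+00] F [-1.   0.9 -0.8] gap 85.2 q [ 0.57  0.12 -0.67  1.77  0.08  1.28 -1.72]
to 503 -14 100 -91.6 delta [-0.1, 90.1, -0.5] rot [-0.0, -0.1, -0.0]
to 503 -14 10 -91.6 delta [-0.1, 180.1, -0.6] rot [-0.0, -0.1, -0.0]
```

>>> move_arm(
  plan=[
    {"delta_pos": [0,60,-0.5],"hand": 1},
    {"delta_pos": [0,100,-0.5],"hand": 1},
    {"delta_pos": [0,130,-0.5],"hand": 1},
    {"delta_pos": [0,155,-0.5],"hand": 1},
    {"delta_pos": [0,170,-0.5],"hand": 1},
    {"delta_pos": [0,180,-0.5],"hand": 1},
    {"delta_pos": [0,180,-0.5],"hand": 1},
    {"delta_pos": [0,180,-0.5],"hand": 1},
  ],
)

```text
schema error: expected keys hand, delta_pos, rotation
```

```bash
python3 -c "
from h import *
st()
for n in('top','scene'):
  p,d=grab_frame(n);cv2.imwrite('pics/%s1.png'%n,p)
a=cv2.imread('pics/scene1.png')[150:350,200:460];cv2.imwrite('pics/c1.png',cv2.resize(a,None,fx=3,fy=3))"
```

```text
t 2.7 tcp [502.9 -14.5 190.1] jaw -91.67 down [ 2.e-04 -4.e-04 -1.e+00] F [-1.   0.9 -0.8] gap 85.2 q [ 0.57  0.12 -0.67  1.77  0.08  1.28 -1.72]
```

View pics/c1.png

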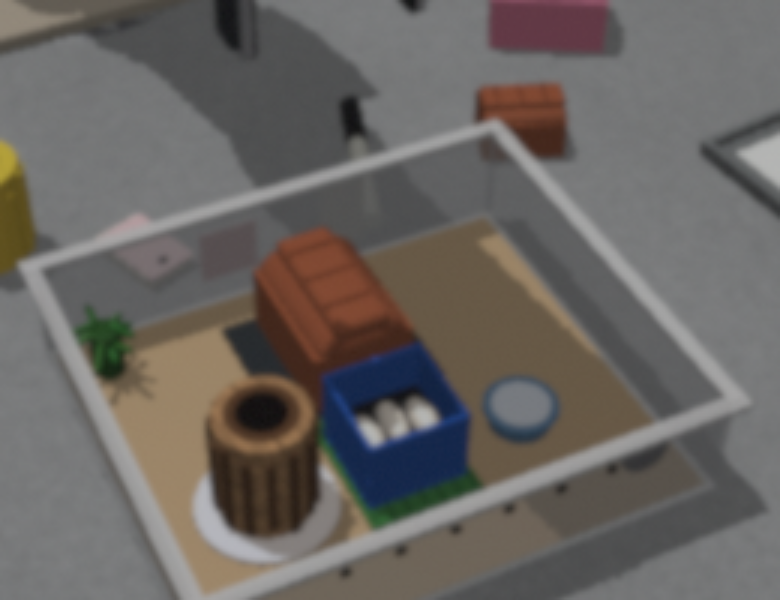

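The enlarged crop confirms the brown stump on the white tile (crop 262,460), the egg box (395,420), and the larger terracotta cave in the tub (330,300). The small terracotta one is outside the tub at (520,120), pink at (550,25). Now descending on the cave.

>>> move_arm(
  plan=[
    {"delta_pos": [0,60,-0.5],"hand": 1,"rotation": [0,0,0]},
    {"delta_pos": [0,100,-0.5],"hand": 1,"rotation": [0,0,0]},
    {"delta_pos": [0,130,-0.5],"hand": 1,"rotation": [0,0,0]},
    {"delta_pos": [0,155,-0.5],"hand": 1,"rotation": [0,0,0]},
    {"delta_pos": [0,170,-0.5],"hand": 1,"rotation": [0,0,0]},
    {"delta_pos": [0,180,-0.5],"hand": 1,"rotation": [0,0,0]},
    {"delta_pos": [0,180,-0.5],"hand": 1,"rotation": [0,0,0]},
    {"delta_pos": [0,180,-0.5],"hand": 1,"rotation": [0,0,0]},
  ],
)

```text
t: 3.8
tcp_pos: [0.5036, -0.0137, 0.0108]
tool_rot: [-0.011, -0.707, 0.707, 0.01]
ft_force: [0.6, -0.5, 0.3]
finger_gap: 0.0857
```

```bash
python3 -c "
from h import *
st()
p,d=grab_frame('scene');cv2.imwrite('pics/s2.png',cv2.resize(p[100:350,180:480],None,fx=2.6,fy=2.4))"
```

```text
t 3.8 tcp [503.6 -13.7  10.8] jaw -91.64 down [ 1.4e-03 -4.0e-04 -1.0e+00] F [ 0.6 -0.5  0.3] gap 85.7 q [ 0.5   0.34 -0.63  1.95  0.25  0.92 -1.86]
```

View pics/s2.png

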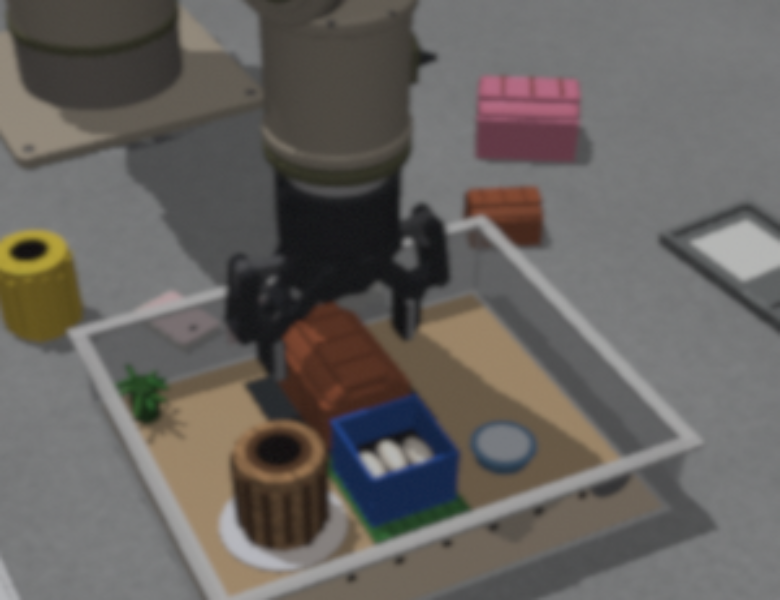

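The jaws straddle the cave with clear space, so I'll close on it.

>>> move_arm(
  plan=[
    {"delta_pos": [0,0,0],"hand": 0,"rotation": [0,0,0]},
    {"delta_pos": [0,0,0],"hand": 0,"rotation": [0,0,0]},
    {"delta_pos": [0,0,0],"hand": 0,"rotation": [0,0,0]},
    {"delta_pos": [0,0,0],"hand": 0,"rotation": [0,0,0]},
    {"delta_pos": [0,0,0],"hand": 0,"rotation": [0,0,0]},
    {"delta_pos": [0,0,0],"hand": 0,"rotation": [0,0,0]},
    {"delta_pos": [0,0,0],"hand": 0,"rotation": [0,0,0]},
    {"delta_pos": [0,0,0],"hand": 0,"rotation": [0,0,0]},
  ],
  squeeze=40,
)

```text
t: 4.85
tcp_pos: [0.5041, -0.014, 0.0119]
tool_rot: [-0.011, -0.707, 0.707, 0.009]
ft_force: [-3.3, -1.1, 10.5]
finger_gap: 0.0602
```

```bash
python3 -c "
from h import *
st()
go(503.6,-13.7,130,-91.64)
go(530,-335,130,-90)
go(530,-335,10,-90)"
```

```text
t 4.85 tcp [504.1 -14.   11.9] jaw -91.66 down [ 0.0025 -0.0011 -1.    ] F [-3.3 -1.1 10.5] gap 60.2 q [ 0.5   0.34 -0.63  1.95  0.25  0.93 -1.86]
to 503.6 -13.7 130 -91.6 delta [0.2, -118.1, -0.1] rot [-0.1, -0.0, -0.1]
to 530 -335 130 -90.0 delta [-35.5, -117.7, 320.3] rot [-0.1, -1.7, -0.1]
to 530 -335 10 -90.0 delta [-35.2, 2.3, 320.2] rot [-0.1, -1.7, -0.1]
```

>>> move_arm(
  plan=[
    {"delta_pos": [0,-6,0],"hand": 0,"rotation": [0,0,0]},
    {"delta_pos": [0,-15,0],"hand": 0,"rotation": [0,0,0]},
    {"delta_pos": [0,-30,0],"hand": 0,"rotation": [0,0,0]},
    {"delta_pos": [0,-30,0],"hand": 0,"rotation": [0,0,0]},
  ],
)

```text
t: 5.35
tcp_pos: [0.5051, -0.014, 0.0434]
tool_rot: [-0.012, -0.706, 0.708, 0.009]
ft_force: [0.9, 0.6, -1.9]
finger_gap: 0.0599
```

```bash
python3 -c "
from h import *
st()
go(530,-335,130,-90)
p,d=grab_frame('scene');cv2.imwrite('pics/s3.png',cv2.resize(p[100:350,180:480],None,fx=2.6,fy=2.4))"
```

```text
t 5.35 tcp [505.1 -14.   43.4] jaw -91.67 down [ 0.005  -0.0016 -1.    ] F [ 0.9  0.6 -1.9] gap 59.9 q [ 0.52  0.29 -0.65  1.93  0.21  0.98 -1.83]
to 530 -335 130 -90.0 delta [-34.7, -86.0, 320.3] rot [-0.1, -1.7, -0.3]
```

View pics/s3.png

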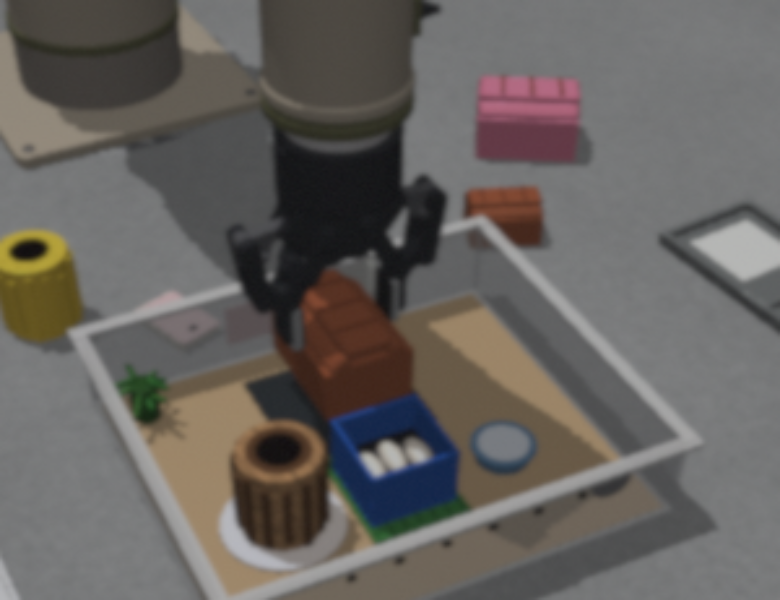

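>>> move_arm(
  plan=[
    {"delta_pos": [0,-45,0],"hand": 0,"rotation": [0,0,-0.3]},
    {"delta_pos": [0,-86,0],"hand": 0,"rotation": [0,0,-0.3]},
    {"delta_pos": [-5,-86,40],"hand": 0,"rotation": [0,0,-0.3]},
    {"delta_pos": [-10,-86,90],"hand": 0,"rotation": [-0.1,-0.5,-0.3]},
    {"delta_pos": [-16,-86,150],"hand": 0,"rotation": [-0.1,-1,-0.3]},
    {"delta_pos": [-22,-86,205],"hand": 0,"rotation": [-0.1,-1.7,-0.3]},
    {"delta_pos": [-28,-86,260],"hand": 0,"rotation": [-0.1,-1.7,-0.3]},
    {"delta_pos": [-34.7,-86,300],"hand": 0,"rotation": [-0.1,-1.7,-0.3]},
    {"delta_pos": [-34.7,-86,320],"hand": 0,"rotation": [-0.1,-1.7,-0.3]},
    {"delta_pos": [-34.7,-86,320],"hand": 0,"rotation": [-0.1,-1.7,-0.3]},
    {"delta_pos": [-34.7,-86,320],"hand": 0,"rotation": [-0.1,-1.7,-0.3]},
    {"delta_pos": [-34.7,-86,320],"hand": 0,"rotation": [-0.1,-1.7,-0.3]},
  ],
)

```text
t: 6.9
tcp_pos: [0.53, -0.3331, 0.1294]
tool_rot: [-0.001, 0.707, -0.707, 0.001]
ft_force: [1.0, -0.3, -3.1]
finger_gap: 0.0599
```

```bash
python3 -c "
from h import *
st()
go(530,-335,12,-90)
W=cloud('top',np.load('top0.npz')['d']);X,Y,Z=np.moveaxis(W,-1,0)
for a in(('tray',.45,.6,-.38,-.29),('floor',.45,.55,.06,.1),('bench',.45,.55,.2,.26)): 
  m=(X>a[1])&(X<a[2])&(Y>a[3])&(Y<a[4]);print(a[0],np.median(Z[m]))
p,d=grab_frame('scene');cv2.imwrite('pics/s4.png',p)"
```

```text
t 6.9 tcp [ 530.  -333.1  129.4] jaw -89.84 down [-1.1e-03  6.0e-04 -1.0e+00] F [ 1.  -0.3 -3.1] gap 59.9 q [ 0.85  0.43 -0.47  1.53  0.2   1.23 -1.22]
to 530 -335 12 -90.0 delta [-0.1, 117.4, 1.9] rot [0.0, 0.2, 0.1]
tray 0.0019287482961276288
floor 0.002327676605425171
bench -0.0006793106334982719
```

View pics/s4.png

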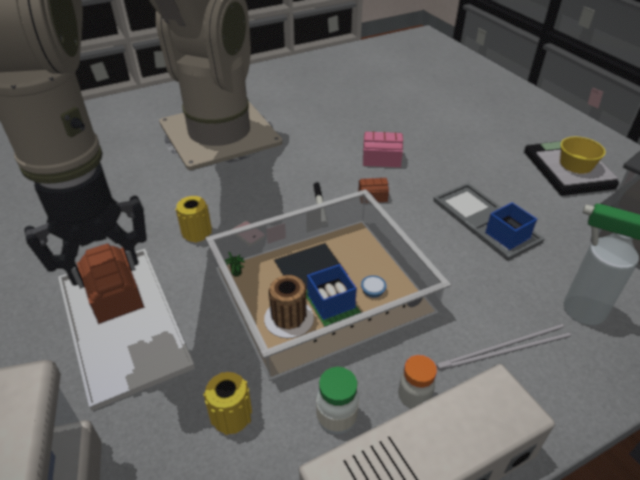

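>>> move_arm(
  plan=[
    {"delta_pos": [0,50,2],"hand": 0,"rotation": [0,0,0]},
    {"delta_pos": [0,90,2],"hand": 0,"rotation": [0,0,0]},
    {"delta_pos": [0,108,2],"hand": 0,"rotation": [0,0,0]},
    {"delta_pos": [0,115,2],"hand": 0,"rotation": [0,0,0]},
    {"delta_pos": [0,118,2],"hand": 0,"rotation": [0,0,0]},
    {"delta_pos": [0,119.5,2],"hand": 0,"rotation": [0,0,0]},
    {"delta_pos": [0,119.5,2],"hand": 0,"rotation": [0,0,0]},
  ],
)

```text
t: 7.82
tcp_pos: [0.5303, -0.3357, 0.0108]
tool_rot: [0.001, -0.707, 0.707, -0.001]
ft_force: [-0.2, 0.3, -2.1]
finger_gap: 0.0599
```

```bash
python3 -c "
from h import *
st()"
```

```text
t 7.825 tcp [ 530.3 -335.7   10.8] jaw -89.86 down [-1.e-04 -3.e-04 -1.e+00] F [-0.2  0.3 -2.1] gap 59.9 q [ 0.83  0.55 -0.44  1.63  0.26  1.02 -1.26]
```

>>> move_arm(
  plan=[
    {"delta_pos": [0,1,0],"hand": 0,"rotation": [0,0,0]},
    {"delta_pos": [0,2,0],"hand": 0,"rotation": [0,0,0]},
    {"delta_pos": [0,2.5,0],"hand": 0,"rotation": [0,0,0]},
  ],
)

```text
t: 8.2
tcp_pos: [0.5305, -0.3359, 0.0091]
tool_rot: [0.001, -0.707, 0.707, -0.001]
ft_force: [-4.1, 1.9, 8.9]
finger_gap: 0.0602
```

>>> move_arm(
  plan=[
    {"delta_pos": [0,-0.5,0],"hand": 1,"rotation": [0,0,0]},
    {"delta_pos": [0,-0.5,0],"hand": 1,"rotation": [0,0,0]},
    {"delta_pos": [0,-0.5,0],"hand": 1,"rotation": [0,0,0]},
    {"delta_pos": [0,-0.5,0],"hand": 1,"rotation": [0,0,0]},
    {"delta_pos": [0,-0.5,0],"hand": 1,"rotation": [0,0,0]},
    {"delta_pos": [0,-20,0],"hand": 1,"rotation": [0,0,0]},
    {"delta_pos": [0,-70,0],"hand": 1,"rotation": [0,0,0]},
    {"delta_pos": [0,-130,0],"hand": 1,"rotation": [0,0,0]},
    {"delta_pos": [0,-150,0],"hand": 1,"rotation": [0,0,0]},
    {"delta_pos": [0,-150,0],"hand": 1,"rotation": [0,0,0]},
  ],
)

```text
t: 9.45
tcp_pos: [0.5314, -0.3362, 0.1616]
tool_rot: [-0.0, -0.706, 0.708, -0.002]
ft_force: [0.3, 0.1, -0.6]
finger_gap: 0.0854
```

```bash
python3 - <<'E'
from h import *
st()
p,d=grab_frame('scene');np.savez("scene1.npz",p=p,d=d);p1,d1=grab_frame('top');np.savez("top1.npz",p=p1,d=d1)
cv2.imwrite("pics/t5.png",p1)
for nm,pp,dd in(("top",p1,d1),("scene",p,d)):
    W=cloud(nm,dd);X,Y,Z=np.moveaxis(W,-1,0);h=cv2.cvtColor(pp,cv2.COLOR_BGR2HSV);H,S,V=cv2.split(h)
    for k,x,y in(("cave",.53,-.335),):
        m=(abs(X-x)<.06)&(abs(Y-y)<.05)&(Z>.058)&(Z<.08)&(S>80)&((H<15)|(H>170));print(nm,m.sum(),rect(W[m][:,:2]),np.median(Z[m]))
    m=(abs(X-.588)<.06)&(abs(Y+.098)<.04)&(Z>.068)&(Z<.09)
    (c,r)=cv2.minEnclosingCircle((W[m][:,:2]*1000).astype(np.float32));print("stump top",c,r, rect(W[m][:,:2]))
E
```

```text
t 9.45 tcp [ 531.4 -336.2  161.6] jaw -89.87 down [ 0.0033 -0.003  -1.    ] F [ 0.3  0.1 -0.6] gap 85.4 q [ 0.85  0.4  -0.47  1.49  0.19  1.29 -1.21]
top 761 (array([ 527.1, -332.1]), array([42. , 81.9]), 87.65) 0.06179366390985468
stump top (587.78564453125, -97.04084777832031) 29.31950569152832 (array([588. , -96.8]), array([55.9, 54. ]), 72.99)
scene 1064 (array([ 532.4, -336.5]), array([82.5, 37.5]), 0.56) 0.06321568971482039
stump top (589.6216430664062, -100.38602447509766) 29.5590877532959 (array([589.9, -98.7]), array([55.7, 55.4]), 86.77)
```

View pics/t5.png

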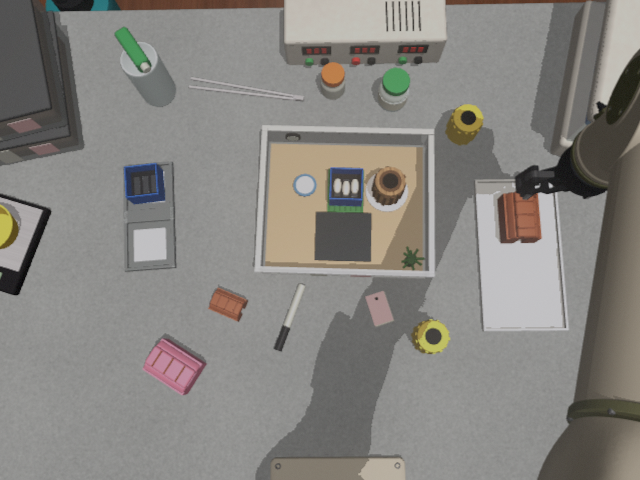

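```bash
python3 - <<'E'
from h import *
go(589,-99,150,-2.2);go(589,-99,18,-2.2)
for nm,f in(("top","top1.npz"),("scene","scene1.npz")):
    a=np.load(f);p=a["p"];h=cv2.cvtColor(p,cv2.COLOR_BGR2HSV);H,S,V=cv2.split(h)
    v,u=np.mgrid[:480,:640];xy=onplane(nm,np.c_[u.ravel(),v.ravel()],.006).reshape(480,640,2)*1000
    r=(abs(xy[...,0]-504)<65)&(abs(xy[...,1]+17)<65)
    g=cv2.cvtColor(p,cv2.COLOR_BGR2GRAY)
    print(nm,"levels",np.percentile(g[r],[2,10,30,50,70,90,98]))
    m=(r&(g<(75)))&(S<90);n,l,s,c=cv2.connectedComponentsWithStats(m.astype(np.uint8));i=1+np.argmax(s[1:,4]);m=cv2.morphologyEx((l==i).astype(np.uint8),cv2.MORPH_OPEN,np.ones((3,3)))>0
    print("slate",rect(xy[m]),m.sum(),"centroid",xy[m].mean(0))
E
```

```text
to 589 -99 150 -2.2 delta [-59.6, 8.1, -236.4] rot [0.0, -87.7, 0.1]
to 589 -99 18 -2.2 delta [-59.8, 140.1, -236.4] rot [0.0, -87.7, 0.1]
top levels [ 68.  77.  79.  81. 130. 170. 187.]
slate (array([565927.6,  -9151.6]), array([20580.5,  3856.9]), 89.3) 27 centroid [565.93157051  -8.83747382]
scene levels [ 20.  38.  42.  50.  92. 135. 137.]
slate (array([498332.3, -16150.3]), array([101090.3,  77414.5]), 88.7) 1272 centroid [489.96328608 -16.25957448]
```

>>> move_arm(
  plan=[
    {"delta_pos": [-15,8,-50],"hand": 1,"rotation": [0,-10,0]},
    {"delta_pos": [-25,8,-90],"hand": 1,"rotation": [0,-20,0]},
    {"delta_pos": [-35,8,-130],"hand": 1,"rotation": [0,-30,0]},
    {"delta_pos": [-45,8,-170],"hand": 1,"rotation": [0,-40,0]},
    {"delta_pos": [-55,8,-210],"hand": 1,"rotation": [0,-50,0]},
    {"delta_pos": [-59.6,8,-236.4],"hand": 1,"rotation": [0,-60,0]},
    {"delta_pos": [-59.6,8,-236.4],"hand": 1,"rotation": [0,-70,0]},
    {"delta_pos": [-59.6,8,-236.4],"hand": 1,"rotation": [0,-80,0]},
    {"delta_pos": [-59.6,8,-236.4],"hand": 1,"rotation": [0,-87.7,0]},
    {"delta_pos": [-59.6,8,-236.4],"hand": 1,"rotation": [0,-87.7,0]},
    {"delta_pos": [-59.6,8,-236.4],"hand": 1,"rotation": [0,-87.7,0]},
    {"delta_pos": [-59.6,8,-236.4],"hand": 1,"rotation": [0,-87.7,0]},
  ],
)

```text
t: 11.05
tcp_pos: [0.5888, -0.099, 0.1498]
tool_rot: [-0.49, 0.51, -0.509, 0.49]
ft_force: [-0.1, 0.2, 0.2]
finger_gap: 0.0855
```

```bash
python3 - <<'E'
from h import *
st();go(589,-99,18,-2.2)
for nm,f,th in(("top","top1.npz",100),("scene","scene1.npz",66)):
    a=np.load(f);p=a["p"];h=cv2.cvtColor(p,cv2.COLOR_BGR2HSV);H,S,V=cv2.split(h)
    v,u=np.mgrid[:480,:640];xy=onplane(nm,np.c_[u.ravel(),v.ravel()],.006).reshape(480,640,2)*1000
    r=(abs(xy[...,0]-504)<65)&(abs(xy[...,1]+17)<65)
    g=cv2.cvtColor(p,cv2.COLOR_BGR2GRAY)
    m=(r&(g<th))&(S<90);n,l,s,c=cv2.connectedComponentsWithStats(m.astype(np.uint8));i=1+np.argmax(s[1:,4]);m=cv2.morphologyEx((l==i).astype(np.uint8),cv2.MORPH_OPEN,np.ones((5,5)))>0
    print("slate",rect(xy[m]/1000),m.sum(),"centroid",xy[m].mean(0))
E
```

```text
t 11.05 tcp [588.8 -99.  149.8] jaw -2.27 down [-1.5e-03 -2.0e-04 -1.0e+00] F [-0.1  0.2  0.2] gap 85.5 q [ 0.74  0.43 -0.83  1.57  0.32  1.28 -0.18]
to 589 -99 18 -2.2 delta [-0.0, 131.8, 0.4] rot [0.1, -0.1, 0.0]
slate (array([504. , -13.8]), array([101.7,  92.5]), 88.65) 2696 centroid [503.05007472 -14.31343793]
slate (array([493.6, -16.6]), array([100.1,  64.5]), 88.11) 1203 centroid [489.49182152 -16.13959579]
```

>>> move_arm(
  plan=[
    {"delta_pos": [0,50,0.3],"hand": 1,"rotation": [0,0,0]},
    {"delta_pos": [0,85,0.3],"hand": 1,"rotation": [0,0,0]},
    {"delta_pos": [0,110,0.3],"hand": 1,"rotation": [0,0,0]},
    {"delta_pos": [0,125,0.3],"hand": 1,"rotation": [0,0,0]},
    {"delta_pos": [0,132,0.3],"hand": 1,"rotation": [0,0,0]},
    {"delta_pos": [0,132,0.3],"hand": 1,"rotation": [0,0,0]},
  ],
)

```text
t: 11.8
tcp_pos: [0.5891, -0.099, 0.0181]
tool_rot: [-0.49, 0.51, -0.51, 0.49]
ft_force: [0.4, 0.2, -0.9]
finger_gap: 0.0851
```

```bash
python3 -c "
from h import *
st()
p,d=grab_frame('scene');cv2.imwrite('pics/s6.png',cv2.resize(p[150:350,200:460],None,fx=3,fy=3))"
```

```text
t 11.8 tcp [589.1 -99.   18.1] jaw -2.28 down [-1.2e-03 -2.0e-04 -1.0e+00] F [ 0.4  0.2 -0.9] gap 85.1 q [ 0.68  0.57 -0.76  1.69  0.44  1.06 -0.26]
```

View pics/s6.png

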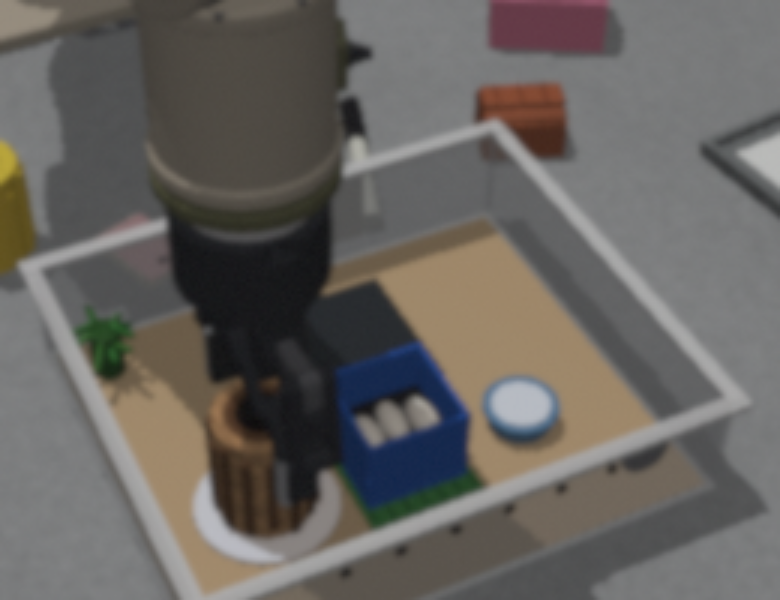

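>>> move_arm(
  plan=[
    {"delta_pos": [0,0,0],"hand": 0,"rotation": [0,0,0]},
    {"delta_pos": [0,0,0],"hand": 0,"rotation": [0,0,0]},
    {"delta_pos": [0,0,0],"hand": 0,"rotation": [0,0,0]},
    {"delta_pos": [0,0,0],"hand": 0,"rotation": [0,0,0]},
    {"delta_pos": [0,0,0],"hand": 0,"rotation": [0,0,0]},
    {"delta_pos": [0,0,0],"hand": 0,"rotation": [0,0,0]},
    {"delta_pos": [0,-5,0],"hand": 0,"rotation": [0,0,0]},
    {"delta_pos": [0,-15,0],"hand": 0,"rotation": [0,0,0]},
    {"delta_pos": [0,-40,0],"hand": 0,"rotation": [0,0,0]},
    {"delta_pos": [0,-80,0],"hand": 0,"rotation": [0,0,0]},
    {"delta_pos": [0,-110,0],"hand": 0,"rotation": [0,0,0]},
    {"delta_pos": [0,-110,0],"hand": 0,"rotation": [0,0,0]},
  ],
  squeeze=30,
)

```text
t: 13.35
tcp_pos: [0.591, -0.0989, 0.1315]
tool_rot: [0.489, -0.509, 0.511, -0.491]
ft_force: [-0.2, -0.6, -0.7]
finger_gap: 0.0528
```

```bash
python3 -c "
from h import *
st();go(395,-335,130,-2.2);go(395,-335,25,-2.2)
p,d=grab_frame('scene');cv2.imwrite('pics/s7.png',cv2.resize(p[150:350,200:460],None,fx=3,fy=3))"
```

```text
t 13.35 tcp [591.  -98.9 131.5] jaw -2.28 down [ 0.0039 -0.0013 -1.    ] F [-0.2 -0.6 -0.7] gap 52.8 q [ 0.73  0.44 -0.82  1.6   0.34  1.25 -0.19]
to 395 -335 130 -2.2 delta [243.7, 1.1, -186.4] rot [-0.2, -0.1, 0.1]
to 395 -335 25 -2.2 delta [243.6, 106.1, -186.8] rot [-0.2, -0.1, 0.1]
```

View pics/s7.png

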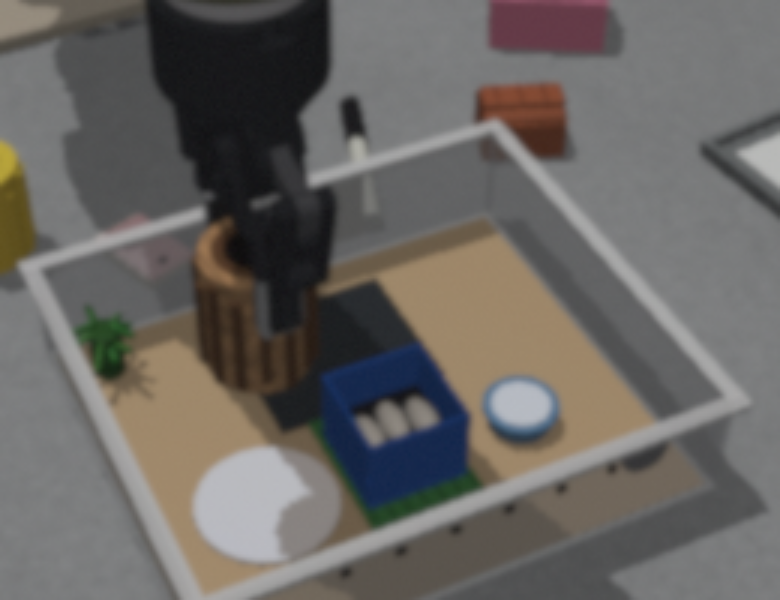

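>>> move_arm(
  plan=[
    {"delta_pos": [40,0,-30],"hand": 0,"rotation": [0,0,0]},
    {"delta_pos": [80,1,-60],"hand": 0,"rotation": [0,0,0]},
    {"delta_pos": [120,1,-92],"hand": 0,"rotation": [0,0,0]},
    {"delta_pos": [160,1,-122],"hand": 0,"rotation": [-0.2,0,0]},
    {"delta_pos": [200,1,-153],"hand": 0,"rotation": [-0.2,0,0.1]},
    {"delta_pos": [230,1,-175],"hand": 0,"rotation": [-0.2,0,0.1]},
    {"delta_pos": [243.7,1,-186.5],"hand": 0,"rotation": [-0.2,0,0.1]},
    {"delta_pos": [243.7,1,-186.5],"hand": 0,"rotation": [-0.2,0,0.1]},
    {"delta_pos": [243.7,1,-186.5],"hand": 0,"rotation": [-0.2,0,0.1]},
    {"delta_pos": [243.7,50,-186.5],"hand": 0,"rotation": [-0.2,0,0.1]},
    {"delta_pos": [243.7,90,-186.5],"hand": 0,"rotation": [-0.2,0,0.1]},
    {"delta_pos": [243.7,106,-186.5],"hand": 0,"rotation": [-0.2,0,0.1]},
    {"delta_pos": [243.7,112,-186.5],"hand": 0,"rotation": [-0.2,0,0.1]},
    {"delta_pos": [243.7,113,-186.5],"hand": 0,"rotation": [-0.2,0,0.1]},
  ],
)

```text
t: 15.15
tcp_pos: [0.3949, -0.3354, 0.0175]
tool_rot: [-0.49, 0.51, -0.509, 0.49]
ft_force: [0.1, -0.5, -1.2]
finger_gap: 0.0534
```

```bash
python3 -c "
from h import *
st();go(395,-335,15,-2.2)"
```

```text
t 15.15 tcp [ 394.9 -335.4   17.5] jaw -2.26 down [-1.1e-03  1.0e-04 -1.0e+00] F [ 0.1 -0.5 -1.2] gap 53.4 q [ 1.23  0.38 -0.7   1.91  0.3   0.96  0.35]
to 395 -335 15 -2.2 delta [-0.4, 2.5, 0.1] rot [0.1, -0.1, -0.0]
```

>>> move_arm(
  plan=[
    {"delta_pos": [0,1,0],"hand": 0,"rotation": [0,0,0]},
    {"delta_pos": [0,2,0],"hand": 0,"rotation": [0,0,0]},
    {"delta_pos": [0,2.5,0],"hand": 0,"rotation": [0,0,0]},
  ],
)

```text
t: 15.52
tcp_pos: [0.3955, -0.336, 0.0164]
tool_rot: [0.49, -0.51, 0.51, -0.49]
ft_force: [-4.4, 3.3, 15.1]
finger_gap: 0.0529
```

>>> move_arm(
  plan=[
    {"delta_pos": [0,-0.3,0],"hand": 1,"rotation": [0,0,0]},
    {"delta_pos": [0,-0.5,0],"hand": 1,"rotation": [0,0,0]},
    {"delta_pos": [0,-0.5,0],"hand": 1,"rotation": [0,0,0]},
    {"delta_pos": [0,-0.5,0],"hand": 1,"rotation": [0,0,0]},
    {"delta_pos": [0,-0.5,0],"hand": 1,"rotation": [0,0,0]},
    {"delta_pos": [0,-20,0],"hand": 1,"rotation": [0,0,0]},
    {"delta_pos": [0,-70,0],"hand": 1,"rotation": [0,0,0]},
    {"delta_pos": [0,-130,0],"hand": 1,"rotation": [0,0,0]},
    {"delta_pos": [0,-140,0],"hand": 1,"rotation": [0,0,0]},
  ],
)

```text
t: 16.65
tcp_pos: [0.3977, -0.3369, 0.1617]
tool_rot: [0.491, -0.507, 0.513, -0.49]
ft_force: [0.3, 0.1, 0.3]
finger_gap: 0.0854
```

```bash
python3 - <<'E'
from h import *
st()
p,d=grab_frame('scene');np.savez("scene2.npz",p=p,d=d);p1,d1=grab_frame('top');np.savez("top2.npz",p=p1,d=d1)
cv2.imwrite("pics/t8.png",p1);cv2.imwrite("pics/s8.png",p)
for nm,pp,dd in(("top",p1,d1),("scene",p,d)):
    W=cloud(nm,dd);X,Y,Z=np.moveaxis(W,-1,0);h=cv2.cvtColor(pp,cv2.COLOR_BGR2HSV);H,S,V=cv2.split(h);g=cv2.cvtColor(pp,cv2.COLOR_BGR2GRAY)
    m=(abs(X-.395)<.05)&(abs(Y+.336)<.05)&(Z>.066)&(Z<.085)&(S>50);print(nm,"stump",rect(W[m][:,:2]),m.sum())
    m=(abs(X-.59)<.05)&(abs(Y+.02)<.05)&(Z>.047)&(Z<.062)&(S>120)&(H>100)&(H<130);print(nm,"egg",rect(W[m][:,:2]),m.sum())
    v,u=np.mgrid[:480,:640];xy=onplane(nm,np.c_[u.ravel(),v.ravel()],.006).reshape(480,640,2)*1000
    m=(np.hypot(xy[...,0]-589,xy[...,1]+97)<60)&(S<45)&(g>100)&(abs(Z-.006)<.006)
    n,l,s,c=cv2.connectedComponentsWithStats(m.astype(np.uint8));i=1+np.argmax(s[1:,4]);m=l==i
    print("tile",rect(xy[m]/1000),m.sum(),xy[m].mean(0),cv2.minEnclosingCircle(xy[m].astype(np.float32)))
E
```

```text
t 16.65 tcp [ 397.7 -336.9  161.7] jaw -2.24 down [ 0.0047 -0.0069 -1.    ] F [0.3 0.1 0.3] gap 85.4 q [ 1.3   0.2  -0.76  1.77  0.15  1.23  0.46]
top stump (array([ 393.9, -332.5]), array([52.2, 53.1]), 85.14) 599
top egg (array([590.5, -20.1]), array([58.9, 59.1]), 87.05) 114
tile (array([588.9, -97.4]), array([79.7, 79.8]), 61.89) 1393 [588.50571327 -97.51606766] ((588.7653198242188, -97.54794311523438), 40.43867874145508)
scene stump (array([ 396. , -334.9]), array([53.6, 54.7]), 72.74) 644
scene egg (array([592.4, -23.7]), array([60. , 62.5]), 86.76) 384
tile (array([ 592.1, -100.8]), array([79.4, 82.1]), 62.14) 1579 [ 591.71650022 -100.27504746] ((591.8095092773438, -99.42381286621094), 42.258792877197266)
```

View pics/t8.png

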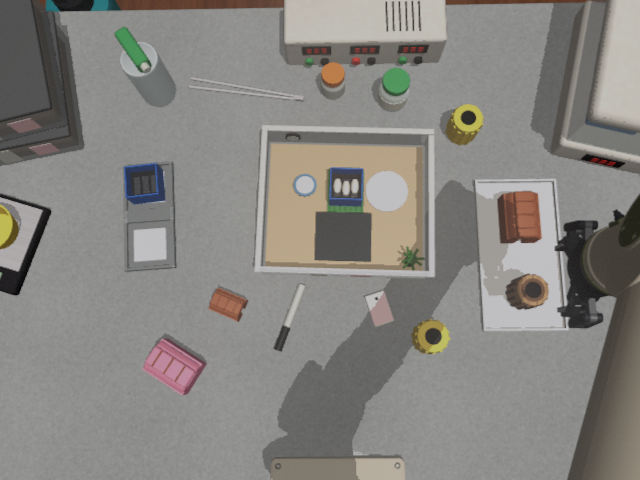

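View pics/s8.png

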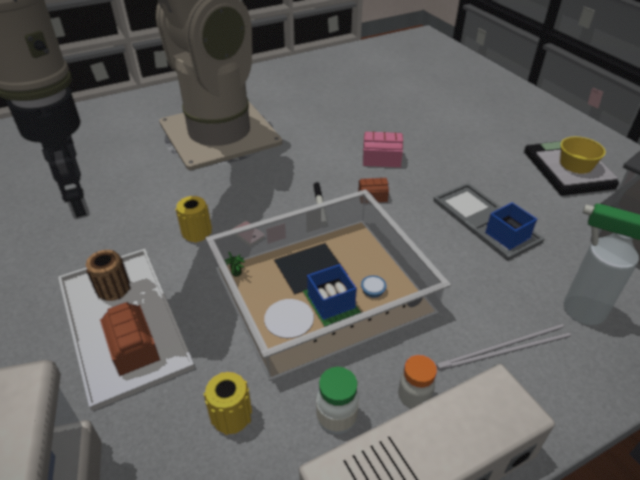

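The cave and stump stand upright on the tray. Next I'll grip the egg box across its front and back faces.

```bash
python3 -c "
from h import *
go(592,-23,150,-3);go(592,-23,14,-3)"
```

```text
to 592 -23 150 -3.0 delta [-320.8, 7.4, 183.3] rot [-0.1, 0.7, 0.2]
to 592 -23 14 -3.0 delta [-321.3, 143.4, 183.0] rot [-0.1, 0.7, 0.2]
```

>>> move_arm(
  plan=[
    {"delta_pos": [-53,2,30],"hand": 1,"rotation": [0,0,0]},
    {"delta_pos": [-106,4,60],"hand": 1,"rotation": [0,0,0]},
    {"delta_pos": [-159,6,90],"hand": 1,"rotation": [0,0,0]},
    {"delta_pos": [-212,7,120],"hand": 1,"rotation": [-0.1,0.7,0.2]},
    {"delta_pos": [-265,7,150],"hand": 1,"rotation": [-0.1,0.7,0.2]},
    {"delta_pos": [-310,7,177],"hand": 1,"rotation": [-0.1,0.7,0.2]},
    {"delta_pos": [-321,7,183],"hand": 1,"rotation": [-0.1,0.7,0.2]},
    {"delta_pos": [-321,7,183],"hand": 1,"rotation": [-0.1,0.7,0.2]},
    {"delta_pos": [-321,7,183],"hand": 1,"rotation": [-0.1,0.7,0.2]},
  ],
)

```text
t: 17.88
tcp_pos: [0.591, -0.0248, 0.1497]
tool_rot: [0.487, -0.513, 0.513, -0.486]
ft_force: [-0.6, -0.5, 0.2]
finger_gap: 0.0851
```

```bash
python3 -c "
from h import *
st();go(592,-23,60,-3);go(592,-23,14,-3)"
```

```text
t 17.875 tcp [591.  -24.8 149.7] jaw -3.09 down [-0.0013 -0.0013 -1.    ] F [-0.6 -0.5  0.2] gap 85.1 q [ 0.66  0.44 -0.89  1.59  0.35  1.29 -0.34]
to 592 -23 60 -3.0 delta [-2.0, 89.7, 1.0] rot [0.1, -0.1, 0.1]
to 592 -23 14 -3.0 delta [-2.0, 135.7, 1.0] rot [0.1, -0.1, 0.1]
```

>>> move_arm(
  plan=[
    {"delta_pos": [-2,40,1],"hand": 1,"rotation": [0.1,0,0.1]},
    {"delta_pos": [-2,80,1],"hand": 1,"rotation": [0.1,0,0.1]},
    {"delta_pos": [-2,110,1],"hand": 1,"rotation": [0.1,0,0.1]},
    {"delta_pos": [-2,127,1],"hand": 1,"rotation": [0.1,0,0.1]},
    {"delta_pos": [-2,135.7,1],"hand": 1,"rotation": [0.1,0,0.1]},
    {"delta_pos": [-2,135.7,1],"hand": 1,"rotation": [0.1,0,0.1]},
    {"delta_pos": [-2,135.7,1],"hand": 1,"rotation": [0.1,0,0.1]},
  ],
)

```text
t: 18.75
tcp_pos: [0.5927, -0.0231, 0.0151]
tool_rot: [0.486, -0.513, 0.514, -0.487]
ft_force: [-0.4, 0.9, 0.8]
finger_gap: 0.0852
```

```bash
python3 -c "
from h import *
st()
p,d=grab_frame('scene');cv2.imwrite('pics/s9.png',cv2.resize(p[150:350,200:460],None,fx=3,fy=3))"
```

```text
t 18.75 tcp [592.7 -23.1  15.1] jaw -3.1 down [ 2.1e-03  1.0e-04 -1.0e+00] F [-0.4  0.9  0.8] gap 85.2 q [ 0.6   0.58 -0.82  1.71  0.48  1.06 -0.43]
```

View pics/s9.png

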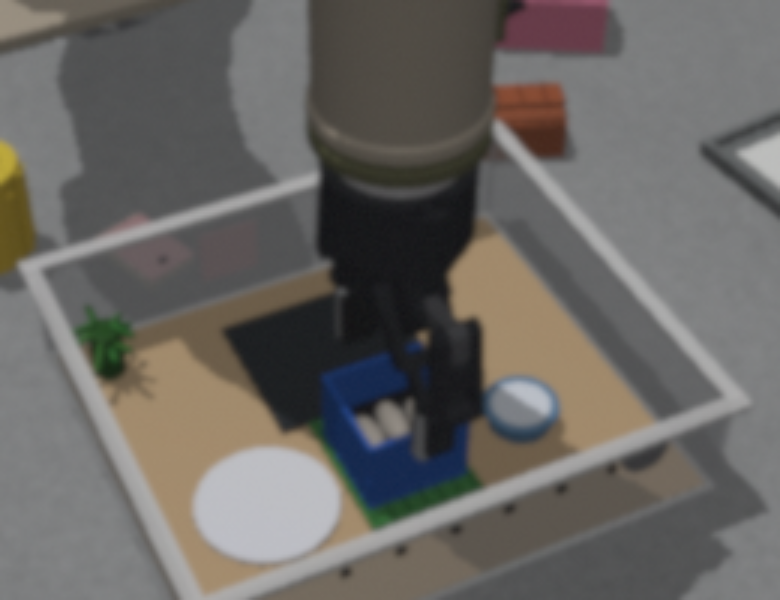

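>>> move_arm(
  plan=[
    {"delta_pos": [0,0,0],"hand": 0,"rotation": [0,0,0]},
    {"delta_pos": [0,0,0],"hand": 0,"rotation": [0,0,0]},
    {"delta_pos": [0,0,0],"hand": 0,"rotation": [0,0,0]},
    {"delta_pos": [0,0,0],"hand": 0,"rotation": [0,0,0]},
    {"delta_pos": [0,0,0],"hand": 0,"rotation": [0,0,0]},
    {"delta_pos": [0,0,0],"hand": 0,"rotation": [0,0,0]},
    {"delta_pos": [0,0,0],"hand": 0,"rotation": [0,0,0]},
    {"delta_pos": [0,0,0],"hand": 0,"rotation": [0,0,0]},
  ],
  squeeze=25,
)

```text
t: 19.8
tcp_pos: [0.5931, -0.023, 0.0159]
tool_rot: [0.486, -0.513, 0.514, -0.487]
ft_force: [-1.5, -0.8, 4.8]
finger_gap: 0.0594
```

```bash
python3 -c "
from h import *
st();go(593,-23,150,-3)"
```

```text
t 19.8 tcp [593.1 -23.   15.9] jaw -3.09 down [ 2.9e-03 -3.0e-04 -1.0e+00] F [-1.5 -0.8  4.8] gap 59.4 q [ 0.6   0.58 -0.82  1.71  0.48  1.06 -0.43]
to 593 -23 150 -3.0 delta [-0.0, -134.1, 0.3] rot [-0.2, -0.1, 0.0]
```

>>> move_arm(
  plan=[
    {"delta_pos": [0,-3,0],"hand": 0,"rotation": [-0.1,0,0]},
    {"delta_pos": [0,-8,0],"hand": 0,"rotation": [-0.2,0,0]},
    {"delta_pos": [0,-16,0],"hand": 0,"rotation": [-0.2,0,0]},
    {"delta_pos": [0,-30,0],"hand": 0,"rotation": [-0.2,0,0]},
    {"delta_pos": [0,-46,0],"hand": 0,"rotation": [-0.2,0,0]},
    {"delta_pos": [0,-64,0],"hand": 0,"rotation": [-0.2,0,0]},
    {"delta_pos": [0,-82,0],"hand": 0,"rotation": [-0.2,0,0]},
    {"delta_pos": [0,-100,0],"hand": 0,"rotation": [-0.2,0,0]},
    {"delta_pos": [0,-115,0],"hand": 0,"rotation": [-0.2,0,0]},
    {"delta_pos": [0,-123,0],"hand": 0,"rotation": [-0.2,0,0]},
    {"delta_pos": [0,-126,0],"hand": 0,"rotation": [-0.2,0,0]},
    {"delta_pos": [0,-126,0],"hand": 0,"rotation": [-0.2,0,0]},
  ],
)

```text
t: 21.3
tcp_pos: [0.5925, -0.023, 0.1416]
tool_rot: [-0.487, 0.514, -0.513, 0.486]
ft_force: [0.9, -0.8, -1.8]
finger_gap: 0.0588
```

```bash
python3 - <<'E'
from h import *
st()
p,d=grab_frame('scene');cv2.imwrite('pics/s10.png',cv2.resize(p[130:350,200:560],None,fx=2.2,fy=2.2))
np.savez("scene3.npz",p=p,d=d)
h=cv2.cvtColor(p,cv2.COLOR_BGR2HSV);H,S,V=cv2.split(h);g=cv2.cvtColor(p,cv2.COLOR_BGR2GRAY)
v,u=np.mgrid[:480,:640]
# free-bay pad & carrier in scene
xy=onplane("scene",np.c_[u.ravel(),v.ravel()],.006).reshape(480,640,2)*1000
m=(abs(xy[...,0]-491)<45)&(abs(xy[...,1]-344)<45)&(g>125)
n,l,s,c=cv2.connectedComponentsWithStats(m.astype(np.uint8));i=1+np.argmax(s[1:,4]);m=l==i
print("pad scene",rect(xy[m]/1000),m.sum(),xy[m].mean(0))
for o in trace("carrier","scene")[:2]:
    vv,uu=np.nonzero(o["pixels"]);print("carrier",o["confidence"],rect(onplane("scene",np.c_[uu,vv],.011)))
m=(abs(xy[...,0]-592)<60)&(abs(xy[...,1]+22)<50)&(H>35)&(H<85)&(S>80)
n,l,s,c=cv2.connectedComponentsWithStats(m.astype(np.uint8));i=1+np.argmax(s[1:,4]);m=l==i
print("mat scene",rect(xy[m]/1000),m.sum())
E
```

```text
t 21.3 tcp [592.5 -23.  141.6] jaw -3.09 down [-1.e-03 -1.e-04 -1.e+00] F [ 0.9 -0.8 -1.8] gap 58.8 q [ 0.66  0.45 -0.89  1.59  0.36  1.28 -0.35]
pad scene (array([493.1, 342.5]), array([63.9, 63.6]), 3.5) 630 [493.6558052  342.18661345]
carrier 0.71 (array([550.8, 341.1]), array([211.3, 105.2]), 3.38)
mat scene (array([590.9, -22.6]), array([66.8, 83.7]), 87.73) 1530
```

View pics/s10.png

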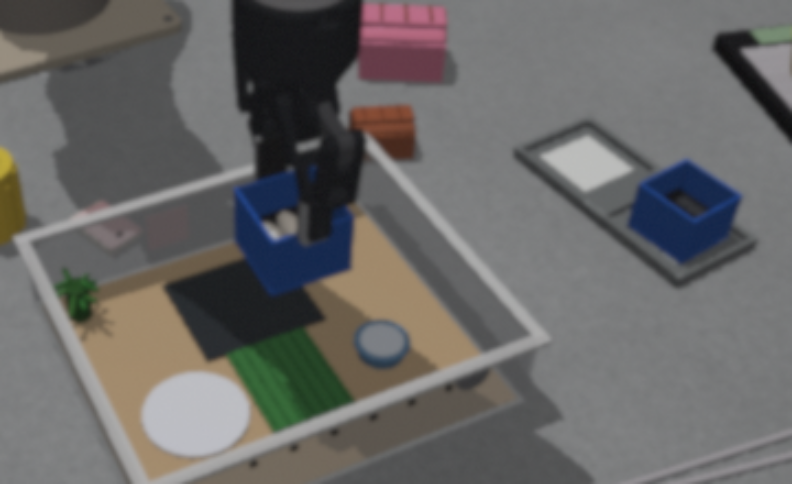

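```bash
python3 -c "
from h import *
go(493,342,130,3.5);go(493,342,17,3.5)"
```

```text
to 493 342 130 3.5 delta [-359.1, 11.4, -118.8] rot [0.1, -6.6, -0.0]
to 493 342 17 3.5 delta [-359.1, 124.4, -118.7] rot [0.1, -6.6, -0.0]
```

>>> move_arm(
  plan=[
    {"delta_pos": [-10,0,-3],"hand": 0,"rotation": [0,0,0]},
    {"delta_pos": [-30,0,-10],"hand": 0,"rotation": [0,-0.5,0]},
    {"delta_pos": [-60,0,-20],"hand": 0,"rotation": [0,-1,0]},
    {"delta_pos": [-95,0,-31],"hand": 0,"rotation": [0,-1.7,0]},
    {"delta_pos": [-130,0,-43],"hand": 0,"rotation": [0,-2.4,0]},
    {"delta_pos": [-165,0,-55],"hand": 0,"rotation": [0,-3,0]},
    {"delta_pos": [-200,0,-66],"hand": 0,"rotation": [0,-3.7,0]},
    {"delta_pos": [-235,2,-78],"hand": 0,"rotation": [0.1,-4.3,0]},
    {"delta_pos": [-270,4,-89],"hand": 0,"rotation": [0.1,-5,0]},
    {"delta_pos": [-300,6,-99],"hand": 0,"rotation": [0.1,-5.6,0]},
    {"delta_pos": [-325,8,-107],"hand": 0,"rotation": [0.1,-6,0]},
    {"delta_pos": [-344,10,-114],"hand": 0,"rotation": [0.1,-6.4,0]},
    {"delta_pos": [-355,11,-117],"hand": 0,"rotation": [0.1,-6.6,0]},
    {"delta_pos": [-359,11,-118.8],"hand": 0,"rotation": [0.1,-6.6,0]},
    {"delta_pos": [-359,11,-118.8],"hand": 0,"rotation": [0.1,-6.6,0]},
    {"delta_pos": [-359,11,-118.8],"hand": 0,"rotation": [0.1,-6.6,0]},
  ],
)

```text
t: 23.4
tcp_pos: [0.4935, 0.341, 0.1305]
tool_rot: [-0.515, 0.485, -0.485, 0.515]
ft_force: [-0.6, -0.3, -1.9]
finger_gap: 0.0587
```

```bash
python3 - <<'E'
from h import *
st();go(493,342,17,3.5)
p,d=grab_frame('scene');cv2.imwrite('pics/s11.png',cv2.resize(p[100:320,300:600],None,fx=2.6,fy=2.6))
p,d=grab_frame('top');cv2.imwrite('pics/t11.png',p);np.savez("top3.npz",p=p,d=d)
h=cv2.cvtColor(p,cv2.COLOR_BGR2HSV);H,S,V=cv2.split(h)
v,u=np.mgrid[:480,:640]
xy=onplane("top",np.c_[u.ravel(),v.ravel()],.006).reshape(480,640,2)*1000
m=(abs(xy[...,0]-592)<60)&(abs(xy[...,1]+22)<50)&(H>35)&(H<85)&(S>60)
n,l,s,c=cv2.connectedComponentsWithStats(m.astype(np.uint8));i=1+np.argmax(s[1:,4]);m=l==i
print("mat top",rect(xy[m]/1000),m.sum())
E
```

```text
t 23.4 tcp [493.5 341.  130.5] jaw 3.44 down [ 4.e-04 -4.e-04 -1.e+00] F [-0.6 -0.3 -1.9] gap 58.7 q [ 0.06  0.51 -0.98  1.59  0.44  1.28 -0.92]
to 493 342 17 3.5 delta [-1.1, 113.5, -0.5] rot [-0.0, -0.1, 0.0]
mat top (array([590.4, -19.9]), array([67.5, 83.8]), 88.77) 1550
```

View pics/s11.png

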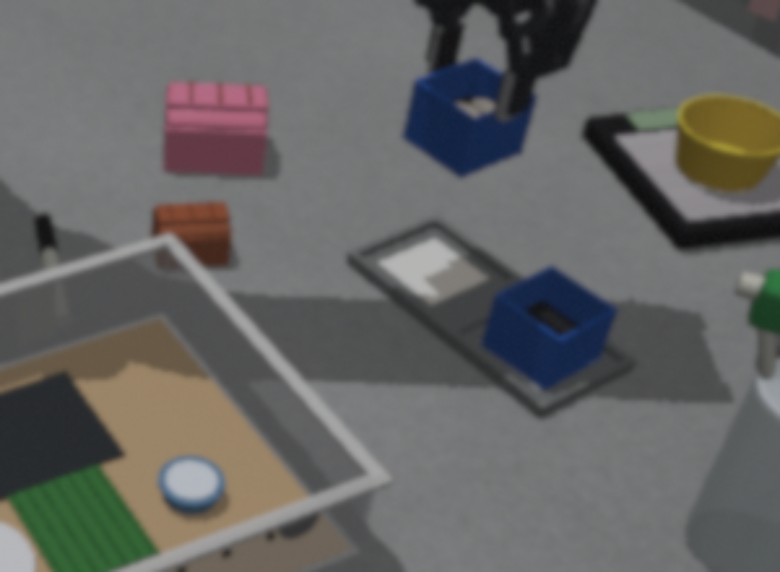

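>>> move_arm(
  plan=[
    {"delta_pos": [-1,10,-0.5],"hand": 0,"rotation": [0,0,0]},
    {"delta_pos": [-1,25,-0.5],"hand": 0,"rotation": [0,0,0]},
    {"delta_pos": [-1,45,-0.5],"hand": 0,"rotation": [0,0,0]},
    {"delta_pos": [-1,65,-0.5],"hand": 0,"rotation": [0,0,0]},
    {"delta_pos": [-1,82,-0.5],"hand": 0,"rotation": [0,0,0]},
    {"delta_pos": [-1,96,-0.5],"hand": 0,"rotation": [0,0,0]},
    {"delta_pos": [-1,105,-0.5],"hand": 0,"rotation": [0,0,0]},
    {"delta_pos": [-1,109,-0.5],"hand": 0,"rotation": [0,0,0]},
    {"delta_pos": [-1,111,-0.5],"hand": 0,"rotation": [0,0,0]},
    {"delta_pos": [-1,111,-0.5],"hand": 0,"rotation": [0,0,0]},
  ],
)

```text
t: 24.75
tcp_pos: [0.4932, 0.3422, 0.0198]
tool_rot: [-0.515, 0.485, -0.485, 0.515]
ft_force: [-0.2, -0.8, -0.9]
finger_gap: 0.0591
```

```bash
python3 -c "
from h import *
st()
p,d=grab_frame('scene');cv2.imwrite('pics/s12.png',cv2.resize(p[130:280,400:570],None,fx=4,fy=4))"
```

```text
t 24.75 tcp [493.2 342.2  19.8] jaw 3.44 down [ 9.e-04  0.e+00 -1.e+00] F [-0.2 -0.8 -0.9] gap 59.1 q [ 0.01  0.63 -0.91  1.68  0.54  1.1  -1.  ]
```

View pics/s12.png

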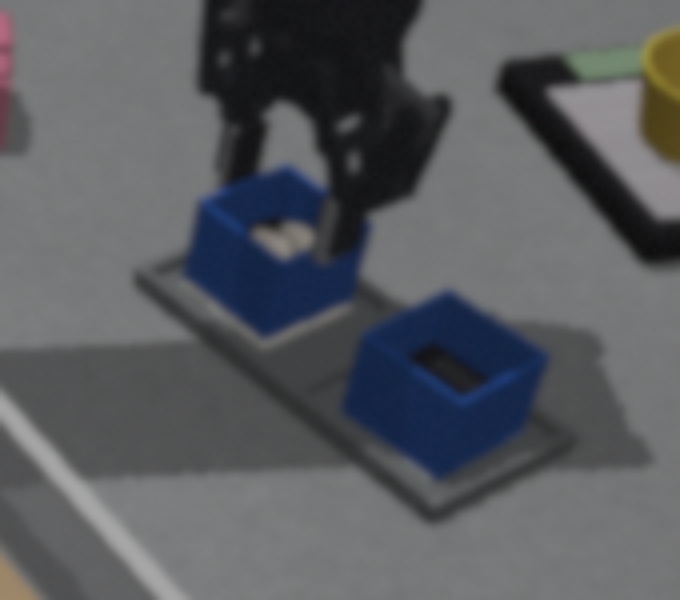

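>>> move_arm(
  plan=[
    {"delta_pos": [0,1,0],"hand": 0,"rotation": [0,0,0]},
    {"delta_pos": [0,2,0],"hand": 0,"rotation": [0,0,0]},
    {"delta_pos": [0,3,0],"hand": 0,"rotation": [0,0,0]},
    {"delta_pos": [0,3.5,0],"hand": 0,"rotation": [0,0,0]},
  ],
)

```text
t: 25.3
tcp_pos: [0.4932, 0.3422, 0.0163]
tool_rot: [-0.515, 0.485, -0.485, 0.515]
ft_force: [-0.2, -0.8, -0.7]
finger_gap: 0.0591
```

>>> move_arm(
  plan=[
    {"delta_pos": [0,0.5,0],"hand": 0,"rotation": [0,0,0]},
    {"delta_pos": [0,1,0],"hand": 0,"rotation": [0,0,0]},
    {"delta_pos": [0,1.5,0],"hand": 0,"rotation": [0,0,0]},
  ],
)

```text
t: 25.68
tcp_pos: [0.4932, 0.3422, 0.015]
tool_rot: [-0.515, 0.484, -0.485, 0.515]
ft_force: [-1.9, -1.9, 4.3]
finger_gap: 0.0587
```

Contact at 4 N, so I'm releasing and rising.

>>> move_arm(
  plan=[
    {"delta_pos": [0,0,0],"hand": 0.85,"rotation": [0,0,0]},
    {"delta_pos": [0,0,0],"hand": 1,"rotation": [0,0,0]},
    {"delta_pos": [0,0,0],"hand": 1,"rotation": [0,0,0]},
    {"delta_pos": [0,0,0],"hand": 1,"rotation": [0,0,0]},
    {"delta_pos": [0,0,0],"hand": 1,"rotation": [0,0,0]},
    {"delta_pos": [0,-15,0],"hand": 1,"rotation": [0,0,0]},
    {"delta_pos": [0,-45,0],"hand": 1,"rotation": [0,0,0]},
    {"delta_pos": [0,-90,0],"hand": 1,"rotation": [0,0,0]},
    {"delta_pos": [0,-130,0],"hand": 1,"rotation": [0,0,0]},
    {"delta_pos": [0,-140,0],"hand": 1,"rotation": [0,0,0]},
    {"delta_pos": [0,-140,0],"hand": 1,"rotation": [0,0,0]},
  ],
)

```text
t: 27.05
tcp_pos: [0.4932, 0.3424, 0.1557]
tool_rot: [-0.514, 0.484, -0.485, 0.515]
ft_force: [-0.2, -0.1, 0.2]
finger_gap: 0.0853
```

```bash
python3 - <<'E'
from h import *
st()
p,d=grab_frame('scene');p1,d1=grab_frame('top')
cv2.imwrite('pics/s13.png',cv2.resize(p[130:280,400:570],None,fx=4,fy=4))
for nm,pp,dd in(("top",p1,d1),("scene",p,d)):
    W=cloud(nm,dd);X,Y,Z=np.moveaxis(W,-1,0);h=cv2.cvtColor(pp,cv2.COLOR_BGR2HSV);H,S,V=cv2.split(h)
    for k,x,y in(("egg",.493,.342),("empty",.603,.35)):
        m=(abs(X-x)<.05)&(abs(Y-y)<.05)&(Z>.046)&(Z<.062)&(S>120)&(H>100)&(H<130);print(nm,k,rect(W[m][:,:2]),m.sum())
go(602.5,350,150,6);go(602.5,350,14,6)
E
```

```text
t 27.05 tcp [493.2 342.4 155.7] jaw 3.44 down [ 2.1e-03  3.0e-04 -1.0e+00] F [-0.2 -0.1  0.2] gap 85.3 q [ 0.07  0.49 -1.    1.56  0.42  1.32 -0.91]
top egg (array([0., 0.]), array([0., 0.]), 0.0) 0
top empty (array([601.8, 352.7]), array([59.6, 59.3]), 6.89) 122
scene egg (array([492.8, 341.4]), array([61.3, 63.4]), 3.79) 218
scene empty (array([604. , 348.7]), array([60.3, 63.6]), 5.64) 290
to 602.5 350 150 6.0 delta [-1.7, 4.0, 110.1] rot [0.0, -2.6, 0.1]
to 602.5 350 14 6.0 delta [-1.8, 140.0, 110.1] rot [0.0, -2.6, 0.1]
```

View pics/s13.png

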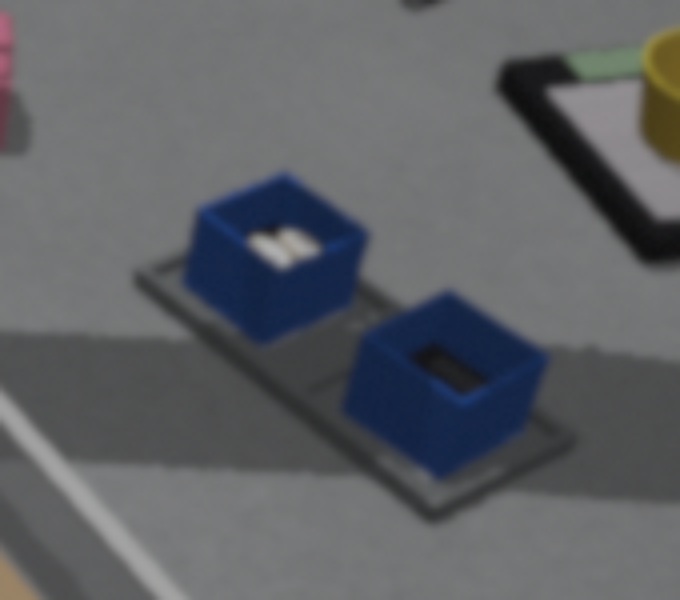

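>>> move_arm(
  plan=[
    {"delta_pos": [0,4,40],"hand": 1,"rotation": [0,-1,0]},
    {"delta_pos": [-1,4,80],"hand": 1,"rotation": [0,-2.6,0.1]},
    {"delta_pos": [-1.2,4,111.5],"hand": 1,"rotation": [0,-2.6,0.1]},
    {"delta_pos": [-1.2,4,111.5],"hand": 1,"rotation": [0,-2.6,0.1]},
    {"delta_pos": [-1.2,20,111.5],"hand": 1,"rotation": [0,-2.6,0.1]},
    {"delta_pos": [-1.2,65,111.5],"hand": 1,"rotation": [0,-2.6,0.1]},
    {"delta_pos": [-1.2,105,111.5],"hand": 1,"rotation": [0,-2.6,0.1]},
    {"delta_pos": [-1.2,130,111.5],"hand": 1,"rotation": [0,-2.6,0.1]},
    {"delta_pos": [-1.2,139,111.5],"hand": 1,"rotation": [0,-2.6,0.1]},
    {"delta_pos": [-1.2,140,111.5],"hand": 1,"rotation": [0,-2.6,0.1]},
    {"delta_pos": [-1.2,140,111.5],"hand": 1,"rotation": [0,-2.6,0.1]},
  ],
)

```text
t: 28.52
tcp_pos: [0.6045, 0.3501, 0.0154]
tool_rot: [-0.525, 0.473, -0.473, 0.526]
ft_force: [-0.1, 0.2, 0.1]
finger_gap: 0.0854
```

```bash
python3 -c "
from h import *
st()
p,d=grab_frame('scene');cv2.imwrite('pics/s14.png',cv2.resize(p[130:280,400:570],None,fx=4,fy=4))"
```

```text
t 28.525 tcp [604.5 350.1  15.4] jaw 6.04 down [ 0.0013  0.0019 -1.    ] F [-0.1  0.2  0.1] gap 85.4 q [-0.04  0.8  -0.85  1.4   0.62  1.21 -0.84]
```

View pics/s14.png

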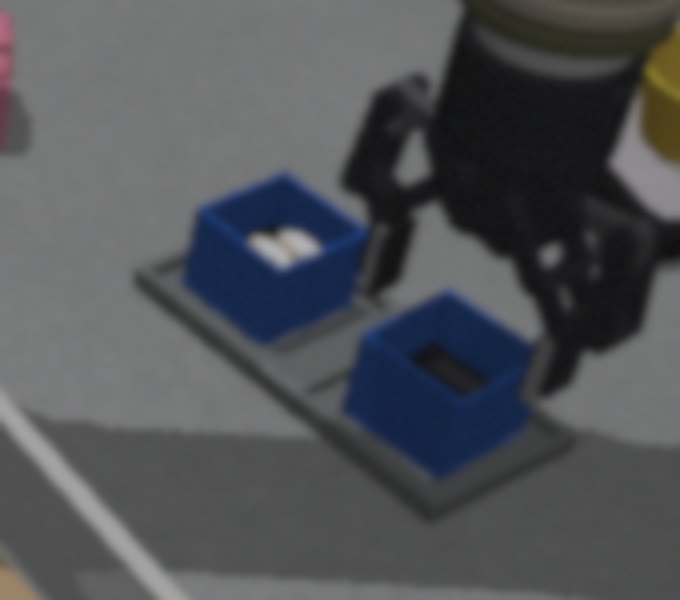

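Clear on both sides, and the eggs are undisturbed. Gripping the empty box.

>>> move_arm(
  plan=[
    {"delta_pos": [0,0,0],"hand": 0,"rotation": [0,0,0]},
    {"delta_pos": [0,0,0],"hand": 0,"rotation": [0,0,0]},
    {"delta_pos": [0,0,0],"hand": 0,"rotation": [0,0,0]},
    {"delta_pos": [0,0,0],"hand": 0,"rotation": [0,0,0]},
    {"delta_pos": [0,0,0],"hand": 0,"rotation": [0,0,0]},
    {"delta_pos": [0,0,0],"hand": 0,"rotation": [0,0,0]},
    {"delta_pos": [0,0,0],"hand": 0,"rotation": [0,0,0]},
    {"delta_pos": [0,0,0],"hand": 0,"rotation": [0,0,0]},
    {"delta_pos": [0,-5,0],"hand": 0,"rotation": [0,0,0]},
    {"delta_pos": [0,-15,0],"hand": 0,"rotation": [0,0,0]},
    {"delta_pos": [0,-40,0],"hand": 0,"rotation": [0,0,0]},
    {"delta_pos": [0,-80,0],"hand": 0,"rotation": [0,0,0]},
    {"delta_pos": [0,-115,0],"hand": 0,"rotation": [0,0,0]},
    {"delta_pos": [0,-125,0],"hand": 0,"rotation": [0,0,0]},
    {"delta_pos": [0,-125,0],"hand": 0,"rotation": [0,0,0]},
  ],
  squeeze=25,
)

```text
t: 30.45
tcp_pos: [0.6046, 0.35, 0.1414]
tool_rot: [-0.524, 0.473, -0.473, 0.527]
ft_force: [-0.3, 0.3, -0.9]
finger_gap: 0.0587
```

```bash
python3 - <<'E'
from h import *
st()
go(591.3,-22.7,140,-2.1);go(591.3,-22.7,19,-2.1)
E
```

```text
t 30.45 tcp [604.6 350.  141.4] jaw 6.03 down [ 0.0027  0.0023 -1.    ] F [-0.3  0.3 -0.9] gap 58.7 q [-0.02  0.69 -0.91  1.29  0.54  1.4  -0.79]
to 591.3 -22.7 140 -2.1 delta [369.3, 0.5, -52.4] rot [-0.2, 8.1, -0.1]
to 591.3 -22.7 19 -2.1 delta [369.5, 121.5, -52.7] rot [-0.2, 8.1, -0.1]
```

>>> move_arm(
  plan=[
    {"delta_pos": [20,0,-3],"hand": 0,"rotation": [0,0.5,0]},
    {"delta_pos": [60,0,-9],"hand": 0,"rotation": [0,1.3,0]},
    {"delta_pos": [105,0,-15],"hand": 0,"rotation": [0,2.3,0]},
    {"delta_pos": [150,0,-21],"hand": 0,"rotation": [-0.1,3.3,0]},
    {"delta_pos": [195,0,-28],"hand": 0,"rotation": [-0.1,4.3,-0.1]},
    {"delta_pos": [240,0,-34],"hand": 0,"rotation": [-0.1,5.3,-0.1]},
    {"delta_pos": [285,0,-40],"hand": 0,"rotation": [-0.2,6.3,-0.1]},
    {"delta_pos": [325,0,-46],"hand": 0,"rotation": [-0.2,7.3,-0.1]},
    {"delta_pos": [355,0,-50.5],"hand": 0,"rotation": [-0.2,8.1,-0.1]},
    {"delta_pos": [369.3,0.5,-52.4],"hand": 0,"rotation": [-0.2,8.1,-0.1]},
    {"delta_pos": [369.3,0.5,-52.4],"hand": 0,"rotation": [-0.2,8.1,-0.1]},
    {"delta_pos": [369.3,0.5,-52.4],"hand": 0,"rotation": [-0.2,8.1,-0.1]},
  ],
)

```text
t: 31.95
tcp_pos: [0.5911, -0.0208, 0.1399]
tool_rot: [-0.491, 0.509, -0.508, 0.492]
ft_force: [0.4, 0.5, -0.9]
finger_gap: 0.0591
```

```bash
python3 - <<'E'
from h import *
s=st();t=s["tcp_pos"]
go(591.3,-22.7,19,-2.1)
p,d=grab_frame('scene');p1,d1=grab_frame('top')
for nm,pp,dd in(("top",p1,d1),("scene",p,d)):
    W=cloud(nm,dd);X,Y,Z=np.moveaxis(W,-1,0);h=cv2.cvtColor(pp,cv2.COLOR_BGR2HSV);H,S,V=cv2.split(h)
    b=(abs(X-t[0])<.05)&(abs(Y-t[1])<.05)&(Z>.1)&(S>120)&(H>100)&(H<130)
    zt=np.percentile(Z[b],97);m=b&(Z>zt-.008);print(nm,rect(W[m][:,:2]),m.sum(),zt)
E
```

```text
t 31.95 tcp [591.1 -20.8 139.9] jaw -1.93 down [-9.0e-04  1.4e-03 -1.0e+00] F [ 0.4  0.5 -0.9] gap 59.1 q [ 0.68  0.46 -0.92  1.6   0.37  1.28 -0.34]
to 591.3 -22.7 19 -2.1 delta [2.1, 120.9, 0.3] rot [0.1, 0.2, -0.1]
top (array([584.2,   2. ]), array([16. , 47.8]), 89.39) 39 0.17842341057007266
scene (array([596.1, -21.6]), array([58.7, 74. ]), 88.11) 380 0.17707221522006877
```

>>> move_arm(
  plan=[
    {"delta_pos": [2,30,0.3],"hand": 0,"rotation": [0.1,0.2,-0.1]},
    {"delta_pos": [2,65,0.3],"hand": 0,"rotation": [0.1,0.2,-0.1]},
    {"delta_pos": [2,95,0.3],"hand": 0,"rotation": [0.1,0.2,-0.1]},
    {"delta_pos": [2,112,0.3],"hand": 0,"rotation": [0.1,0.2,-0.1]},
    {"delta_pos": [2,119,0.3],"hand": 0,"rotation": [0.1,0.2,-0.1]},
    {"delta_pos": [2,121,0.3],"hand": 0,"rotation": [0.1,0.2,-0.1]},
    {"delta_pos": [2,121,0.3],"hand": 0,"rotation": [0.1,0.2,-0.1]},
  ],
)

```text
t: 32.92
tcp_pos: [0.592, -0.0227, 0.0199]
tool_rot: [0.49, -0.508, 0.51, -0.491]
ft_force: [0.3, -0.5, -0.5]
finger_gap: 0.0587
```

```bash
python3 - <<'E'
from h import *
s=st();t=s["tcp_pos"]
go(591.3,-22.7,19,-2.1)
p,d=grab_frame('scene');cv2.imwrite('pics/s15.png',cv2.resize(p[190:350,230:430],None,fx=4,fy=3.7))
W=cloud("scene",d);X,Y,Z=np.moveaxis(W,-1,0);h=cv2.cvtColor(p,cv2.COLOR_BGR2HSV);H,S,V=cv2.split(h)
m=(abs(X-t[0])<.05)&(abs(Y-t[1])<.05)&(Z>.049)&(Z<.064)&(S>120)&(H>100)&(H<130)
print(rect(W[m][:,:2]),m.sum(),np.percentile(Z[m],97))
E
```

```text
t 32.925 tcp [592.  -22.7  19.9] jaw -2.12 down [ 2.2e-03 -8.0e-04 -1.0e+00] F [ 0.3 -0.5 -0.5] gap 58.7 q [ 0.62  0.58 -0.85  1.71  0.49  1.07 -0.42]
to 591.3 -22.7 19 -2.1 delta [0.1, 0.9, -0.7] rot [-0.1, -0.0, 0.0]
(array([596.5, -23.8]), array([58.5, 74.1]), 87.43) 271 0.05839125033949829
```

View pics/s15.png

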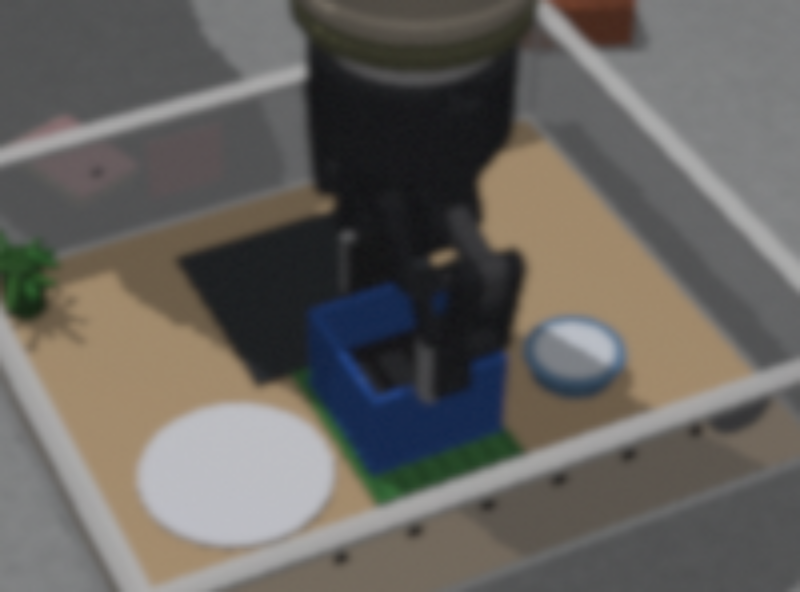

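>>> move_arm(
  plan=[
    {"delta_pos": [0,1.5,-0.7],"hand": 0,"rotation": [-0.1,0,0]},
    {"delta_pos": [0,3,-0.7],"hand": 0,"rotation": [-0.1,0,0]},
    {"delta_pos": [0,4,-0.7],"hand": 0,"rotation": [-0.1,0,0]},
  ],
)

```text
t: 33.35
tcp_pos: [0.5916, -0.023, 0.0174]
tool_rot: [0.491, -0.509, 0.51, -0.49]
ft_force: [-9.5, -2.0, 21.8]
finger_gap: 0.0587
```

>>> move_arm(
  plan=[
    {"delta_pos": [0,-0.5,0],"hand": 0,"rotation": [0,0,0]},
    {"delta_pos": [0,-0.5,0],"hand": 0,"rotation": [0,0,0]},
    {"delta_pos": [0,-0.5,0],"hand": 0,"rotation": [0,0,0]},
  ],
)

```text
t: 33.72
tcp_pos: [0.5916, -0.0231, 0.0177]
tool_rot: [0.491, -0.509, 0.51, -0.49]
ft_force: [-0.2, -0.6, -0.7]
finger_gap: 0.0589
```

```bash
python3 -c "
from h import *
st()"
```

```text
t 33.725 tcp [591.6 -23.1  17.7] jaw -2.14 down [ 9.0e-04 -1.9e-03 -1.0e+00] F [-0.2 -0.6 -0.7] gap 58.9 q [ 0.62  0.59 -0.85  1.71  0.49  1.07 -0.42]
```

>>> move_arm(
  plan=[
    {"delta_pos": [0,0.2,0],"hand": 0.85,"rotation": [0,0,0]},
    {"delta_pos": [0,0.2,0],"hand": 1,"rotation": [0,0,0]},
    {"delta_pos": [0,0.2,0],"hand": 1,"rotation": [0,0,0]},
    {"delta_pos": [0,0.2,0],"hand": 1,"rotation": [0,0,0]},
    {"delta_pos": [0,0.2,0],"hand": 1,"rotation": [0,0,0]},
    {"delta_pos": [0,-15,0],"hand": 1,"rotation": [0,0,0]},
    {"delta_pos": [0,-50,0],"hand": 1,"rotation": [0,0,0]},
    {"delta_pos": [0,-100,0],"hand": 1,"rotation": [0,0,0]},
    {"delta_pos": [0,-140,0],"hand": 1,"rotation": [0,0,0]},
    {"delta_pos": [60,-140,0],"hand": 1,"rotation": [0,0,0]},
    {"delta_pos": [120,-140,0],"hand": 1,"rotation": [0,0,0]},
    {"delta_pos": [180,-140,0],"hand": 1,"rotation": [0,0,0]},
    {"delta_pos": [180,-140,0],"hand": 1,"rotation": [0,0,0]},
    {"delta_pos": [180,-140,0],"hand": 1,"rotation": [0,0,0]},
  ],
)

```text
t: 35.48
tcp_pos: [0.5849, -0.2019, 0.1589]
tool_rot: [0.49, -0.508, 0.51, -0.491]
ft_force: [0.4, 1.1, -0.0]
finger_gap: 0.0855
```

```bash
cat > chk.py <<'E'
from h import *
import sys
s=st();p,d=grab_frame('scene');p1,d1=grab_frame('top')
cv2.imwrite('pics/s%s.png'%sys.argv[1],cv2.resize(p[190:360,200:450],None,fx=3.2,fy=3.2));cv2.imwrite('pics/t%s.png'%sys.argv[1],cv2.resize(p1[120:285,250:445],None,fx=4,fy=3.6,interpolation=cv2.INTER_CUBIC))
v,u=np.mgrid[:480,:640]
for nm,pp,dd in(("top",p1,d1),("scene",p,d)):
    W=cloud(nm,dd);X,Y,Z=np.moveaxis(W,-1,0);h=cv2.cvtColor(pp,cv2.COLOR_BGR2HSV);H,S,V=cv2.split(h)
    for k,x,y in(("egg",.493,.342),("empty",.592,-.023)):
        m=(abs(X-x)<.05)&(abs(Y-y)<.05)&(Z>.046)&(Z<.062)&(S>120)&(H>100)&(H<130)
        if m.sum()>20:print(nm,k,rect(W[m][:,:2]),m.sum())
    m=(abs(X-.588)<.06)&(abs(Y+.098)<.045)&(Z>.068)&(Z<.09)&(S>50)
    if m.sum()>50:print(nm,"stump in tub",rect(W[m][:,:2]))
    m=(abs(X-.395)<.05)&(abs(Y+.336)<.05)&(Z>.066)&(Z<.085)&(S>50)
    if m.sum()>50:print(nm,"stump tray",rect(W[m][:,:2]))
    for k,x,y in(("tray",.53,-.335),("tub",.503,-.015)):
        m=(abs(X-x)<.06)&(abs(Y-y)<.05)&(Z>.058)&(Z<.08)&(S>80)&((H<15)|(H>170))
        if m.sum()>50:print(nm,"cave",k,rect(W[m][:,:2]))
E
python3 chk.py 16
```

```text
t 35.475 tcp [ 584.9 -201.9  158.9] jaw -2.13 down [ 0.0017 -0.0013 -1.    ] F [ 0.4  1.1 -0. ] gap 85.5 q [ 0.91  0.48 -0.87  1.51  0.37  1.33 -0.03]
top egg (array([490.7, 344.1]), array([60.4, 60.6]), 3.78) 253
top empty (array([588.9, -20.3]), array([58.3, 59.2]), 88.39) 160
scene egg (array([492.9, 340.9]), array([61.6, 62.7]), 5.25) 236
scene empty (array([590.7, -23.7]), array([60.4, 62.3]), 86.2) 456
scene stump tray (array([ 395.8, -335.1]), array([53. , 55.7]), 78.29)
scene cave tray (array([ 531.8, -336.9]), array([83.4, 39.3]), 2.72)
```

View pics/s16.png

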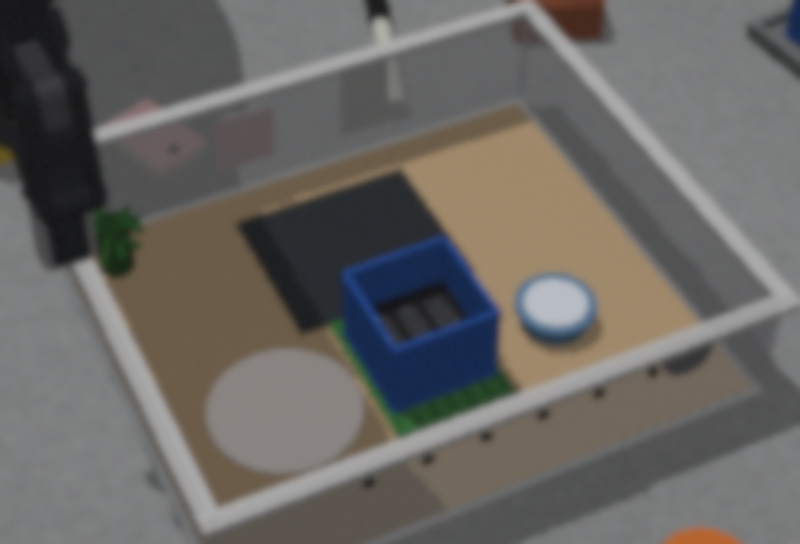

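View pics/t16.png

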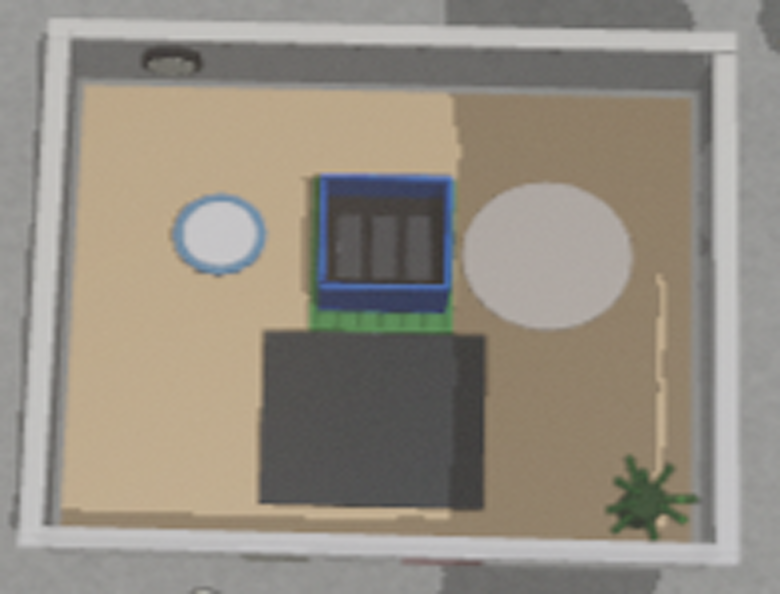

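```bash
python3 - <<'E'
from h import *
a=np.load("scene3.npz");p=a["p"];hsv=cv2.cvtColor(p,cv2.COLOR_BGR2HSV);H,S,V=cv2.split(hsv);g=cv2.cvtColor(p,cv2.COLOR_BGR2GRAY)
v,u=np.mgrid[:480,:640];xy=onplane("scene",np.c_[u.ravel(),v.ravel()],.006).reshape(480,640,2)*1000
for th in(50,58,66):
  m=(abs(xy[...,0]-504)<70)&(abs(xy[...,1]+17)<70)&(g<th)&(S<100)
  m=cv2.morphologyEx(m.astype(np.uint8),cv2.MORPH_OPEN,np.ones((3,3)))
  n,l,s,c=cv2.connectedComponentsWithStats(m);i=1+np.argmax(s[1:,4]);m=l==i
  print(th,rect(xy[m]/1000),m.sum(),xy[m].mean(0))
# top slate, several frames
for f in("top1.npz","top2.npz","top3.npz"):
  p=np.load(f)["p"];g=cv2.cvtColor(p,cv2.COLOR_BGR2GRAY);S=cv2.cvtColor(p,cv2.COLOR_BGR2HSV)[...,1]
  t=onplane("top",np.c_[u.ravel(),v.ravel()],.006).reshape(480,640,2)*1000
  m=(abs(t[...,0]-504)<60)&(abs(t[...,1]+15)<65)&(g<100)&(S<60)
  m=cv2.morphologyEx(m.astype(np.uint8),cv2.MORPH_OPEN,np.ones((3,3)))
  n,l,s,c=cv2.connectedComponentsWithStats(m);i=1+np.argmax(s[1:,4]);m=l==i
  print(f,rect(t[m]/1000),m.sum(),t[m].mean(0))
E
```

```text
50 (array([506.3, -16.2]), array([98.7, 90. ]), 87.81) 1684 [510.22998289 -23.33963554]
58 (array([505.8, -16. ]), array([100.8,  92. ]), 87.28) 1744 [510.23251766 -23.56868943]
66 (array([506. , -16.2]), array([101.7,  94. ]), 88.16) 1792 [510.02319674 -23.79086853]
top1.npz (array([503.2, -13.8]), array([101.7,  90.9]), 88.65) 2673 [502.65525186 -14.22152876]
top2.npz (array([503.2, -13.8]), array([101.7,  90.9]), 88.65) 2674 [502.67238989 -14.22407335]
top3.npz (array([503.2, -13.8]), array([101.7,  90.9]), 88.65) 2675 [502.67294428 -14.18396068]
```

```bash
python3 -c "
from h import *
go(531.5,-336,150,-90.1);go(531.5,-336,9.5,-90.1)"
```

```text
to 531.5 -336 150 -90.1 delta [137.1, 8.9, -48.9] rot [-0.1, 88.1, -0.0]
to 531.5 -336 9.5 -90.1 delta [136.9, 149.4, -49.1] rot [-0.1, 88.1, -0.0]
```

>>> move_arm(
  plan=[
    {"delta_pos": [30,5,-10],"hand": 1,"rotation": [0,10,0]},
    {"delta_pos": [60,8,-20],"hand": 1,"rotation": [0,20,0]},
    {"delta_pos": [90,9,-30],"hand": 1,"rotation": [0,30,0]},
    {"delta_pos": [120,9,-42],"hand": 1,"rotation": [0,40,0]},
    {"delta_pos": [137,9,-49],"hand": 1,"rotation": [0,50,0]},
    {"delta_pos": [137,9,-49],"hand": 1,"rotation": [0,60,0]},
    {"delta_pos": [137,9,-49],"hand": 1,"rotation": [0,70,0]},
    {"delta_pos": [137,9,-49],"hand": 1,"rotation": [0,80,0]},
    {"delta_pos": [137,9,-49],"hand": 1,"rotation": [0,88.1,0]},
    {"delta_pos": [137,9,-49],"hand": 1,"rotation": [0,88.1,0]},
    {"delta_pos": [137,9,-49],"hand": 1,"rotation": [0,88.1,0]},
    {"delta_pos": [137,9,-49],"hand": 1,"rotation": [0,88.1,0]},
  ],
)

```text
t: 37.08
tcp_pos: [0.5315, -0.3356, 0.15]
tool_rot: [-0.0, -0.707, 0.708, -0.001]
ft_force: [-1.2, 0.0, -0.0]
finger_gap: 0.085
```

```bash
python3 -c "
from h import *
st();go(531.5,-336,9.5,-90.1)"
```

```text
t 37.075 tcp [ 531.5 -335.6  150. ] jaw -89.97 down [ 0.0017 -0.0014 -1.    ] F [-1.2  0.  -0. ] gap 85.0 q [ 0.91  0.43 -0.56  1.5   0.23  1.28 -1.24]
to 531.5 -336 9.5 -90.1 delta [0.3, 140.5, 0.2] rot [-0.1, 0.1, -0.1]
```

>>> move_arm(
  plan=[
    {"delta_pos": [0.3,50,0.2],"hand": 1,"rotation": [0,0,0]},
    {"delta_pos": [0.3,90,0.2],"hand": 1,"rotation": [0,0,0]},
    {"delta_pos": [0.3,120,0.2],"hand": 1,"rotation": [0,0,0]},
    {"delta_pos": [0.3,135,0.2],"hand": 1,"rotation": [0,0,0]},
    {"delta_pos": [0.3,140.5,0.2],"hand": 1,"rotation": [0,0,0]},
    {"delta_pos": [0.3,140.5,0.2],"hand": 1,"rotation": [0,0,0]},
    {"delta_pos": [0.3,140.5,0.2],"hand": 0,"rotation": [0,0,0]},
    {"delta_pos": [0.3,140.5,0.2],"hand": 0,"rotation": [0,0,0]},
    {"delta_pos": [0.3,140.5,0.2],"hand": 0,"rotation": [0,0,0]},
    {"delta_pos": [0.3,140.5,0.2],"hand": 0,"rotation": [0,0,0]},
    {"delta_pos": [0.3,140.5,0.2],"hand": 0,"rotation": [0,0,0]},
    {"delta_pos": [0.3,140.5,0.2],"hand": 0,"rotation": [0,0,0]},
    {"delta_pos": [0.3,140.5,0.2],"hand": 0,"rotation": [0,0,0]},
  ],
  squeeze=40,
)

```text
t: 38.7
tcp_pos: [0.5322, -0.3362, 0.0112]
tool_rot: [-0.001, -0.706, 0.708, -0.001]
ft_force: [-2.1, 2.4, 8.0]
finger_gap: 0.0596
```

```bash
python3 -c "
from h import *
st();go(531.5,-336,130,-90)
go(505.5,-16.5,130,-92);go(505.5,-16.5,15,-92)"
```

```text
t 38.7 tcp [ 532.2 -336.2   11.2] jaw -89.96 down [ 0.003  -0.0024 -1.    ] F [-2.1  2.4  8. ] gap 59.6 q [ 0.89  0.56 -0.52  1.62  0.31  1.03 -1.3 ]
to 531.5 -336 130 -90.0 delta [0.3, -118.8, 0.1] rot [-0.1, 0.0, -0.2]
to 505.5 -16.5 130 -92.0 delta [26.1, -119.7, -319.4] rot [-0.1, 2.0, -0.2]
to 505.5 -16.5 15 -92.0 delta [26.4, -4.7, -319.7] rot [-0.1, 2.0, -0.2]
```

>>> move_arm(
  plan=[
    {"delta_pos": [0,-5,0],"hand": 0,"rotation": [-0.1,0,-0.2]},
    {"delta_pos": [0,-20,0],"hand": 0,"rotation": [-0.1,0,-0.2]},
    {"delta_pos": [0,-60,0],"hand": 0,"rotation": [-0.1,0,-0.2]},
    {"delta_pos": [0,-105,0],"hand": 0,"rotation": [-0.1,0,-0.2]},
    {"delta_pos": [2,-120,-25],"hand": 0,"rotation": [-0.1,0.2,-0.2]},
    {"delta_pos": [6,-120,-70],"hand": 0,"rotation": [-0.1,0.5,-0.2]},
    {"delta_pos": [10,-120,-120],"hand": 0,"rotation": [-0.1,0.8,-0.2]},
    {"delta_pos": [14,-120,-170],"hand": 0,"rotation": [-0.1,1.2,-0.2]},
    {"delta_pos": [18,-120,-220],"hand": 0,"rotation": [-0.1,1.6,-0.2]},
    {"delta_pos": [22,-120,-270],"hand": 0,"rotation": [-0.1,2,-0.2]},
    {"delta_pos": [25,-120,-305],"hand": 0,"rotation": [-0.1,2,-0.2]},
    {"delta_pos": [26,-120,-319.4],"hand": 0,"rotation": [-0.1,2,-0.2]},
    {"delta_pos": [26,-120,-319.4],"hand": 0,"rotation": [-0.1,2,-0.2]},
    {"delta_pos": [26,-120,-319.4],"hand": 0,"rotation": [-0.1,2,-0.2]},
  ],
)

```text
t: 40.45
tcp_pos: [0.5057, -0.0183, 0.1303]
tool_rot: [-0.013, -0.707, 0.707, 0.013]
ft_force: [1.5, -0.5, -3.2]
finger_gap: 0.059
```

```bash
python3 - <<'E'
from h import *
s=st();t=s["tcp_pos"]
go(505.5,-16.5,17,-92)
for nm in("scene","top"):
    p,d=grab_frame(nm)
    W=cloud(nm,d);X,Y,Z=np.moveaxis(W,-1,0);h=cv2.cvtColor(p,cv2.COLOR_BGR2HSV);H,S,V=cv2.split(h)
    m=(abs(X-t[0])<.06)&(abs(Y-t[1])<.05)&(Z>t[2]+.03)&(Z<t[2]+.08)&(S>80)&((H<15)|(H>170));print(nm,m.sum(),rect(W[m][:,:2]),np.percentile(Z[m],95))
    if nm=="scene":cv2.imwrite('pics/s17.png',cv2.resize(p[110:350,180:480],None,fx=2.6,fy=2.4))
E
```

```text
t 40.45 tcp [505.7 -18.3 130.3] jaw -92.08 down [-6.0e-04 -1.2e-03 -1.0e+00] F [ 1.5 -0.5 -3.2] gap 59.0 q [ 0.63  0.2  -0.75  1.83  0.15  1.17 -1.78]
to 505.5 -16.5 17 -92.0 delta [0.2, 113.3, -1.9] rot [-0.1, -0.1, 0.0]
scene 1317 (array([506. , -24.8]), array([73.8, 82.9]), 88.62) 0.18321625841339037
top 12 (array([469. ,  13.6]), array([ 1.6, 12.7]), 89.47) 0.16451491211338753
```

View pics/s17.png

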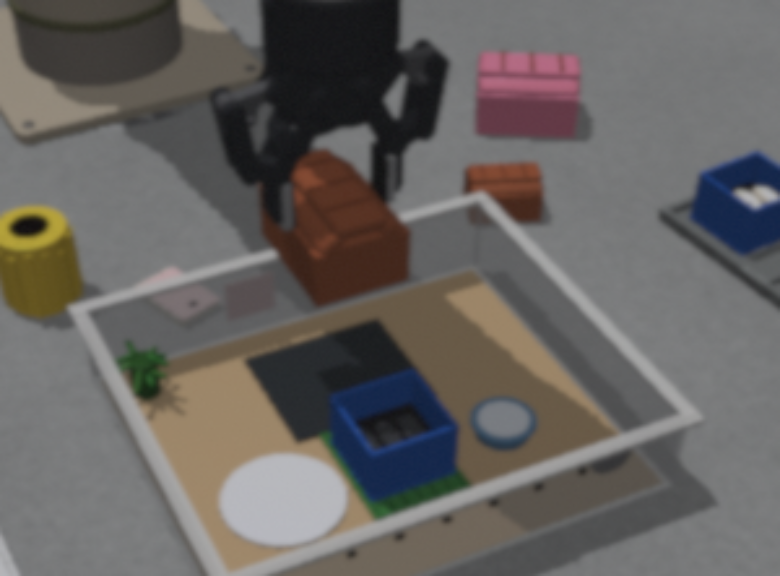

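>>> move_arm(
  plan=[
    {"delta_pos": [0.7,30,-1.8],"hand": 0,"rotation": [0,0,0]},
    {"delta_pos": [0.7,65,-1.8],"hand": 0,"rotation": [0,0,0]},
    {"delta_pos": [0.7,92,-1.8],"hand": 0,"rotation": [0,0,0]},
    {"delta_pos": [0.7,106,-1.8],"hand": 0,"rotation": [0,0,0]},
    {"delta_pos": [0.7,112,-1.8],"hand": 0,"rotation": [0,0,0]},
    {"delta_pos": [0.7,114,-1.8],"hand": 0,"rotation": [0,0,0]},
    {"delta_pos": [0.7,114,-1.8],"hand": 0,"rotation": [0,0,0]},
  ],
)

```text
t: 41.42
tcp_pos: [0.5055, -0.0164, 0.0169]
tool_rot: [-0.013, -0.707, 0.707, 0.013]
ft_force: [-0.5, -0.4, -2.3]
finger_gap: 0.0593
```

```bash
python3 -c "
from h import *
st();go(505.5,-16.5,14,-92)"
```

```text
t 41.425 tcp [505.5 -16.4  16.9] jaw -92.09 down [ 4.e-04 -1.e-03 -1.e+00] F [-0.5 -0.4 -2.3] gap 59.3 q [ 0.57  0.36 -0.71  1.94  0.28  0.95 -1.89]
to 505.5 -16.5 14 -92.0 delta [-0.0, 2.9, 0.1] rot [-0.1, -0.1, -0.0]
```

>>> move_arm(
  plan=[
    {"delta_pos": [0,1,0],"hand": 0,"rotation": [0,0,0]},
    {"delta_pos": [0,1.8,0],"hand": 0,"rotation": [0,0,0]},
    {"delta_pos": [0,2.4,0],"hand": 0,"rotation": [0,0,0]},
  ],
)

```text
t: 41.8
tcp_pos: [0.5056, -0.0164, 0.0146]
tool_rot: [-0.013, -0.707, 0.707, 0.013]
ft_force: [-0.8, 0.4, -2.2]
finger_gap: 0.0592
```

>>> move_arm(
  plan=[
    {"delta_pos": [0,0.6,0],"hand": 0,"rotation": [0,0,0]},
    {"delta_pos": [0,1.2,0],"hand": 0,"rotation": [0,0,0]},
    {"delta_pos": [0,1.2,0],"hand": 0,"rotation": [0,0,0]},
  ],
)

```text
t: 42.18
tcp_pos: [0.5056, -0.0165, 0.0141]
tool_rot: [-0.013, -0.706, 0.708, 0.013]
ft_force: [-6.3, 0.2, 11.3]
finger_gap: 0.0585
```

Contact made. I'm releasing, rising and moving to one side towards the tray to look.

>>> move_arm(
  plan=[
    {"delta_pos": [0,-0.3,0],"hand": 0,"rotation": [0,0,0]},
    {"delta_pos": [0,-0.3,0],"hand": 1,"rotation": [0,0,0]},
    {"delta_pos": [0,-0.3,0],"hand": 1,"rotation": [0,0,0]},
    {"delta_pos": [0,-0.3,0],"hand": 1,"rotation": [0,0,0]},
    {"delta_pos": [0,-0.3,0],"hand": 1,"rotation": [0,0,0]},
    {"delta_pos": [0,-15,0],"hand": 1,"rotation": [0,0,0]},
    {"delta_pos": [0,-50,0],"hand": 1,"rotation": [0,0,0]},
    {"delta_pos": [0,-100,0],"hand": 1,"rotation": [0,0,0]},
    {"delta_pos": [0,-140,0],"hand": 1,"rotation": [0,0,0]},
    {"delta_pos": [0,-140,50],"hand": 1,"rotation": [0,-8,0]},
    {"delta_pos": [0,-140,100],"hand": 1,"rotation": [0,-18,0]},
    {"delta_pos": [0,-140,150],"hand": 1,"rotation": [0,-28,0]},
    {"delta_pos": [0,-140,200],"hand": 1,"rotation": [0,-38,0]},
    {"delta_pos": [0,-140,250],"hand": 1,"rotation": [0,-48,0]},
    {"delta_pos": [0,-140,280],"hand": 1,"rotation": [0,-58,0]},
    {"delta_pos": [0,-140,280],"hand": 1,"rotation": [0,-68,0]},
    {"delta_pos": [0,-140,280],"hand": 1,"rotation": [0,-78,0]},
    {"delta_pos": [0,-140,280],"hand": 1,"rotation": [0,-88,0]},
    {"delta_pos": [0,-140,280],"hand": 1,"rotation": [0,-90,0]},
  ],
)

```text
t: 44.55
tcp_pos: [0.4954, -0.296, 0.1555]
tool_rot: [0.491, -0.508, 0.51, -0.491]
ft_force: [-0.2, 0.4, 0.4]
finger_gap: 0.0856
```

```bash
python3 chk.py 18
```

```text
t 44.55 tcp [ 495.4 -296.   155.5] jaw -2.06 down [ 0.0011 -0.0019 -1.    ] F [-0.2  0.4  0.4] gap 85.6 q [ 1.09  0.35 -0.77  1.63  0.26  1.26  0.24]
top egg (array([491., 344.]), array([60.4, 60. ]), 4.11) 255
top empty (array([589.2, -20.5]), array([58. , 58.3]), 88.98) 111
top stump tray (array([ 393.3, -331.6]), array([55.1, 51.6]), 83.12)
top cave tub (array([502.9, -14.7]), array([46.2, 84.1]), 87.81)
scene egg (array([493.3, 340.6]), array([61.7, 63.3]), 4.19) 238
scene empty (array([590.9, -23.7]), array([59.7, 61.5]), 87.47) 454
scene stump tray (array([ 395.7, -334.9]), array([53.1, 54.7]), 79.41)
scene cave tub (array([505. , -18.3]), array([45.6, 83.1]), 87.79)
```

View pics/s18.png

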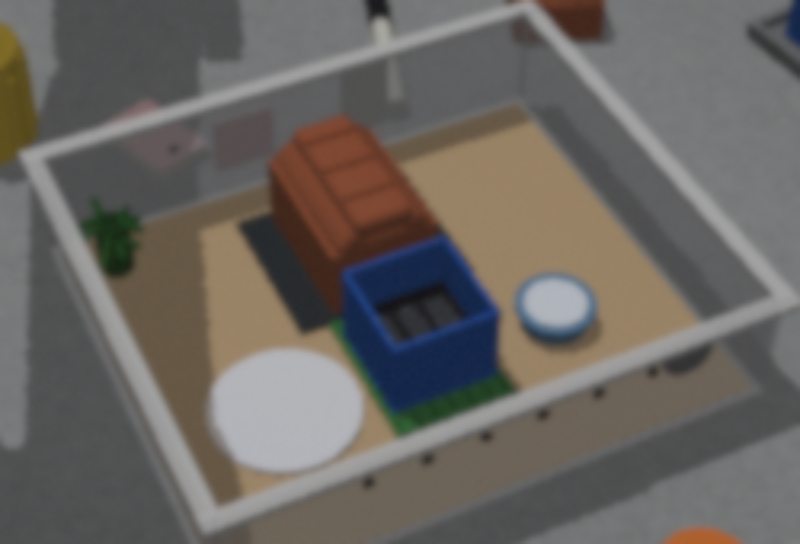

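View pics/t18.png

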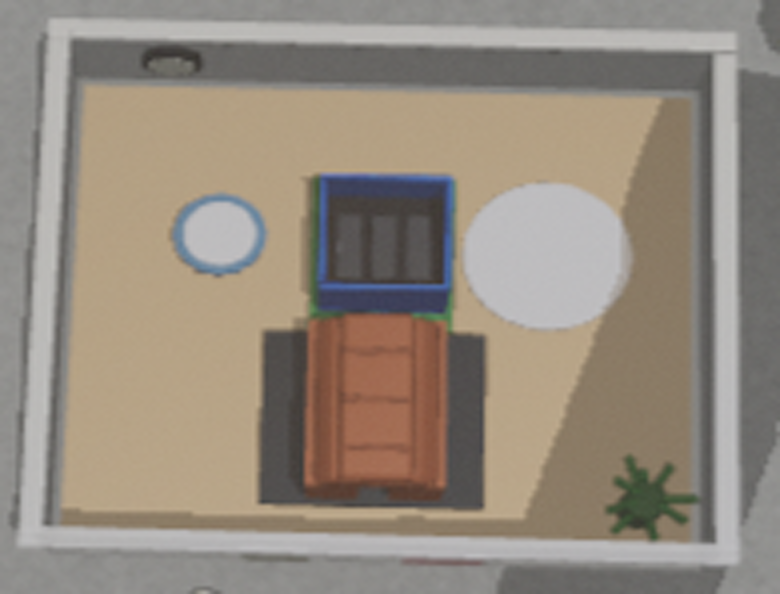

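```bash
python3 -c "
from h import *
go(395.5,-335,150,-2.1);go(395.5,-335,17,-2.1)"
```

```text
to 395.5 -335 150 -2.1 delta [42.8, 5.2, -98.3] rot [-0.1, -0.1, 0.1]
to 395.5 -335 17 -2.1 delta [42.5, 138.2, -98.4] rot [-0.1, -0.1, 0.1]
```

>>> move_arm(
  plan=[
    {"delta_pos": [20,5,-48],"hand": 1,"rotation": [0,0,0]},
    {"delta_pos": [42.6,5,-98.4],"hand": 1,"rotation": [-0.1,0,0.1]},
    {"delta_pos": [42.6,5,-98.4],"hand": 1,"rotation": [-0.1,0,0.1]},
    {"delta_pos": [42.6,5,-98.4],"hand": 1,"rotation": [-0.1,0,0.1]},
    {"delta_pos": [42.6,5,-98.4],"hand": 1,"rotation": [-0.1,0,0.1]},
    {"delta_pos": [42.6,40,-98.4],"hand": 1,"rotation": [-0.1,0,0.1]},
    {"delta_pos": [42.6,80,-98.4],"hand": 1,"rotation": [-0.1,0,0.1]},
    {"delta_pos": [42.6,115,-98.4],"hand": 1,"rotation": [-0.1,0,0.1]},
    {"delta_pos": [42.6,133,-98.4],"hand": 1,"rotation": [-0.1,0,0.1]},
    {"delta_pos": [42.6,138,-98.4],"hand": 1,"rotation": [-0.1,0,0.1]},
    {"delta_pos": [42.6,138,-98.4],"hand": 1,"rotation": [-0.1,0,0.1]},
    {"delta_pos": [42.6,138,-98.4],"hand": 1,"rotation": [-0.1,0,0.1]},
  ],
)

```text
t: 46.15
tcp_pos: [0.3962, -0.3356, 0.0183]
tool_rot: [0.49, -0.509, 0.51, -0.49]
ft_force: [-0.1, 0.2, 0.1]
finger_gap: 0.0856
```

```bash
python3 -c "
from h import *
st()
p,d=grab_frame('top');cv2.imwrite('pics/t19.png',cv2.resize(p[160:350,440:600],None,fx=3.6,fy=3))"
```

```text
t 46.15 tcp [ 396.2 -335.6   18.3] jaw -2.24 down [ 4.0e-04 -1.5e-03 -1.0e+00] F [-0.1  0.2  0.1] gap 85.6 q [ 1.23  0.38 -0.71  1.9   0.3   0.96  0.34]
```

View pics/t19.png

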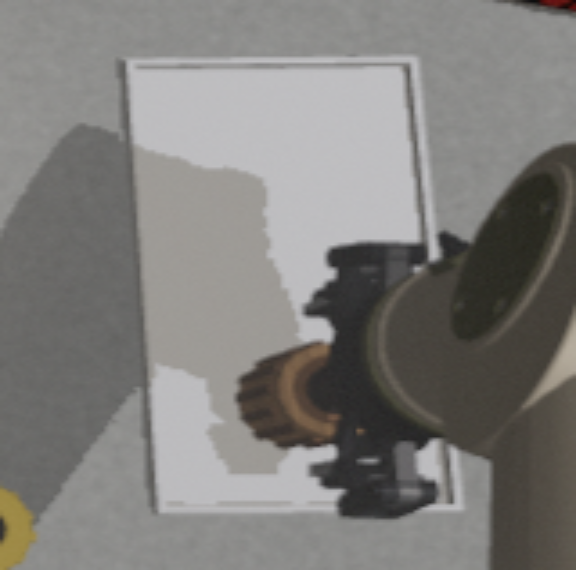

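The open jaws straddle the stump front and back. Closing and lifting.

>>> move_arm(
  plan=[
    {"delta_pos": [0,0,0],"hand": 0,"rotation": [0,0,0]},
    {"delta_pos": [0,0,0],"hand": 0,"rotation": [0,0,0]},
    {"delta_pos": [0,0,0],"hand": 0,"rotation": [0,0,0]},
    {"delta_pos": [0,0,0],"hand": 0,"rotation": [0,0,0]},
    {"delta_pos": [0,0,0],"hand": 0,"rotation": [0,0,0]},
    {"delta_pos": [0,0,0],"hand": 0,"rotation": [0,0,0]},
    {"delta_pos": [0,0,0],"hand": 0,"rotation": [0,0,0]},
    {"delta_pos": [0,-5,0],"hand": 0,"rotation": [0,0,0]},
    {"delta_pos": [0,-15,0],"hand": 0,"rotation": [0,0,0]},
    {"delta_pos": [0,-40,0],"hand": 0,"rotation": [0,0,0]},
    {"delta_pos": [0,-80,0],"hand": 0,"rotation": [0,0,0]},
    {"delta_pos": [0,-110,0],"hand": 0,"rotation": [0,0,0]},
    {"delta_pos": [0,-115,0],"hand": 0,"rotation": [0,0,0]},
    {"delta_pos": [0,-115,0],"hand": 0,"rotation": [0,0,0]},
  ],
  squeeze=30,
)

```text
t: 47.95
tcp_pos: [0.3958, -0.3354, 0.1331]
tool_rot: [0.49, -0.509, 0.51, -0.49]
ft_force: [-0.4, -0.5, -0.7]
finger_gap: 0.0528
```

```bash
python3 -c "
from h import *
st();go(591.5,-99.8,133,-2.1);go(591.5,-99.8,23,-2.1)"
```

```text
t 47.95 tcp [ 395.8 -335.4  133.1] jaw -2.25 down [ 2.0e-04 -1.7e-03 -1.0e+00] F [-0.4 -0.5 -0.7] gap 52.8 q [ 1.3   0.23 -0.76  1.8   0.17  1.18  0.44]
to 591.5 -99.8 133 -2.1 delta [-243.1, -0.3, 186.3] rot [-0.0, -0.2, 0.1]
to 591.5 -99.8 23 -2.1 delta [-243.3, 109.7, 186.3] rot [-0.0, -0.2, 0.1]
```

>>> move_arm(
  plan=[
    {"delta_pos": [-20,0,15],"hand": 0,"rotation": [0,0,0]},
    {"delta_pos": [-55,0,42],"hand": 0,"rotation": [0,0,0]},
    {"delta_pos": [-95,0,73],"hand": 0,"rotation": [0,0,0]},
    {"delta_pos": [-135,0,103],"hand": 0,"rotation": [0,0,0]},
    {"delta_pos": [-175,0,134],"hand": 0,"rotation": [0,0,0.1]},
    {"delta_pos": [-210,0,161],"hand": 0,"rotation": [0,-0.2,0.1]},
    {"delta_pos": [-235,0,180],"hand": 0,"rotation": [0,-0.2,0.1]},
    {"delta_pos": [-243,0,186.3],"hand": 0,"rotation": [0,-0.2,0.1]},
    {"delta_pos": [-243,0,186.3],"hand": 0,"rotation": [0,-0.2,0.1]},
    {"delta_pos": [-243,0,186.3],"hand": 0,"rotation": [0,-0.2,0.1]},
  ],
)

```text
t: 49.2
tcp_pos: [0.5907, -0.1015, 0.1322]
tool_rot: [-0.491, 0.509, -0.509, 0.49]
ft_force: [0.1, 0.9, -1.2]
finger_gap: 0.0531
```

```bash
python3 - <<'E'
from h import *
s=st();t=s["tcp_pos"]
go(591.5,-99.8,23,-2.1)
p,d=grab_frame("scene")
W=cloud("scene",d);X,Y,Z=np.moveaxis(W,-1,0);h=cv2.cvtColor(p,cv2.COLOR_BGR2HSV);H,S,V=cv2.split(h)
m=(abs(X-t[0])<.05)&(abs(Y-t[1])<.05)&(Z>.115)&(S>70)&(H<25)
print("body",rect(W[m][:,:2]),m.sum(),np.percentile(Z[m],[5,95]),"y range",np.percentile(Y[m],[.5,99.5])*1000)
cv2.imwrite('pics/s20.png',cv2.resize(p[130:350,180:440],None,fx=3,fy=2.7))
E
```

```text
t 49.2 tcp [ 590.7 -101.5  132.2] jaw -2.15 down [-9.e-04 -5.e-04 -1.e+00] F [ 0.1  0.9 -1.2] gap 53.1 q [ 0.75  0.46 -0.85  1.59  0.35  1.26 -0.19]
to 591.5 -99.8 23 -2.1 delta [-1.8, 109.2, 0.8] rot [0.1, -0.1, 0.0]
body (array([ 593.3, -109.1]), array([60.1, 44.5]), 30.15) 1345 [0.12239934 0.18740976] y range [-131.07650636  -77.69862671]
```

View pics/s20.png

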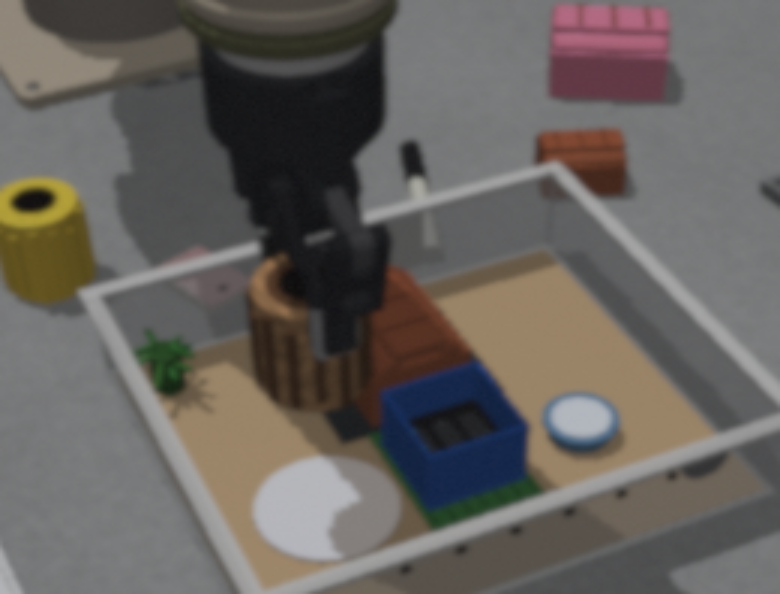

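>>> move_arm(
  plan=[
    {"delta_pos": [-1.8,35,0.6],"hand": 0,"rotation": [0,0,0]},
    {"delta_pos": [-1.8,65,0.6],"hand": 0,"rotation": [0,0,0]},
    {"delta_pos": [-1.8,90,0.6],"hand": 0,"rotation": [0,0,0]},
    {"delta_pos": [-1.8,103,0.6],"hand": 0,"rotation": [0,0,0]},
    {"delta_pos": [-1.8,109,0.6],"hand": 0,"rotation": [0,0,0]},
    {"delta_pos": [-1.8,109,0.6],"hand": 0,"rotation": [0,0,0]},
    {"delta_pos": [-1.8,109,0.6],"hand": 0,"rotation": [0,0,0]},
  ],
)

```text
t: 50.12
tcp_pos: [0.592, -0.0999, 0.0243]
tool_rot: [0.49, -0.509, 0.51, -0.49]
ft_force: [1.1, 0.8, -1.1]
finger_gap: 0.0528
```

```bash
python3 -c "
from h import *
st();go(591.5,-99.8,21,-2.1)"
```

```text
t 50.125 tcp [592.  -99.9  24.3] jaw -2.17 down [ 8.e-04 -9.e-04 -1.e+00] F [ 1.1  0.8 -1.1] gap 52.8 q [ 0.7   0.57 -0.79  1.68  0.45  1.08 -0.26]
to 591.5 -99.8 21 -2.1 delta [-0.1, 3.3, -0.5] rot [-0.0, -0.1, 0.1]
```

>>> move_arm(
  plan=[
    {"delta_pos": [0,1,-0.4],"hand": 0,"rotation": [0,0,0]},
    {"delta_pos": [0,1.8,-0.4],"hand": 0,"rotation": [0,0,0]},
    {"delta_pos": [0,2.5,-0.4],"hand": 0,"rotation": [0,0,0]},
  ],
)

```text
t: 50.5
tcp_pos: [0.5916, -0.0999, 0.0219]
tool_rot: [0.49, -0.509, 0.51, -0.49]
ft_force: [-1.2, -0.2, 7.0]
finger_gap: 0.0528
```

>>> move_arm(
  plan=[
    {"delta_pos": [0,0,0],"hand": 0,"rotation": [0,0,0]},
    {"delta_pos": [0,0,0],"hand": 1,"rotation": [0,0,0]},
    {"delta_pos": [0,0,0],"hand": 1,"rotation": [0,0,0]},
    {"delta_pos": [0,0,0],"hand": 1,"rotation": [0,0,0]},
    {"delta_pos": [0,0,0],"hand": 1,"rotation": [0,0,0]},
    {"delta_pos": [0,0,0],"hand": 1,"rotation": [0,0,0]},
    {"delta_pos": [0,-15,0],"hand": 1,"rotation": [0,0,0]},
    {"delta_pos": [0,-50,0],"hand": 1,"rotation": [0,0,0]},
    {"delta_pos": [0,-100,0],"hand": 1,"rotation": [0,0,0]},
    {"delta_pos": [0,-150,0],"hand": 1,"rotation": [0,0,0]},
    {"delta_pos": [60,-160,0],"hand": 1,"rotation": [0,0,0]},
    {"delta_pos": [120,-160,0],"hand": 1,"rotation": [0,0,0]},
    {"delta_pos": [180,-160,0],"hand": 1,"rotation": [0,0,0]},
    {"delta_pos": [240,-160,-20],"hand": 1,"rotation": [0,0,0]},
    {"delta_pos": [260,-160,-60],"hand": 1,"rotation": [0,0,0]},
    {"delta_pos": [260,-160,-60],"hand": 1,"rotation": [0,0,0]},
    {"delta_pos": [260,-160,-60],"hand": 1,"rotation": [0,0,0]},
  ],
)

```text
t: 52.62
tcp_pos: [0.5222, -0.3568, 0.1832]
tool_rot: [0.49, -0.508, 0.51, -0.491]
ft_force: [-0.1, 0.9, -0.1]
finger_gap: 0.0855
```

```bash
python3 chk.py 21; python3 -c "
from h import *
p,d=grab_frame('scene');cv2.imwrite('pics/full21.png',p)"
```

```text
t 52.625 tcp [ 522.2 -356.8  183.2] jaw -2.14 down [ 0.0021 -0.0012 -1.    ] F [-0.1  0.9 -0.1] gap 85.5 q [ 1.1   0.47 -0.78  1.44  0.33  1.37  0.27]
top egg (array([490.9, 344.3]), array([60.5, 60.8]), 4.31) 254
top empty (array([588.3, -20.4]), array([58.1, 59.8]), 88.84) 125
top stump in tub (array([590.7, -98. ]), array([55.6, 55.4]), 10.13)
top cave tub (array([503. , -13.6]), array([45.9, 83.7]), 88.97)
scene egg (array([493.1, 340.8]), array([61.1, 62.1]), 4.17) 235
scene empty (array([591.3, -23.7]), array([60.2, 62.1]), 87.19) 452
scene stump in tub (array([ 590.2, -100.1]), array([56.1, 54.9]), 76.27)
scene cave tub (array([505.7, -17.6]), array([45.7, 84.5]), 88.23)
```

View pics/full21.png

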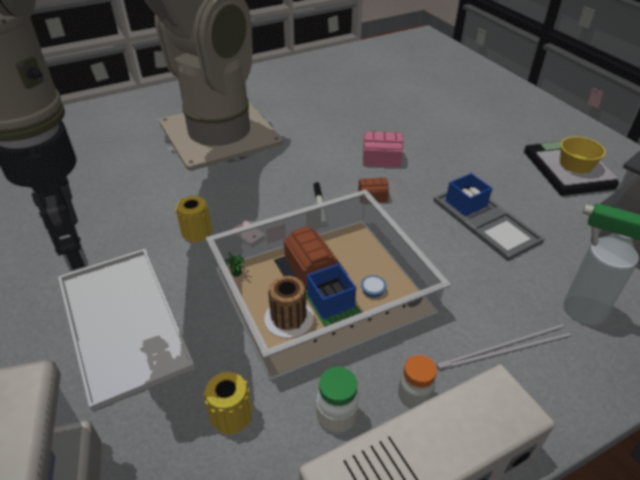

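View pics/t21.png

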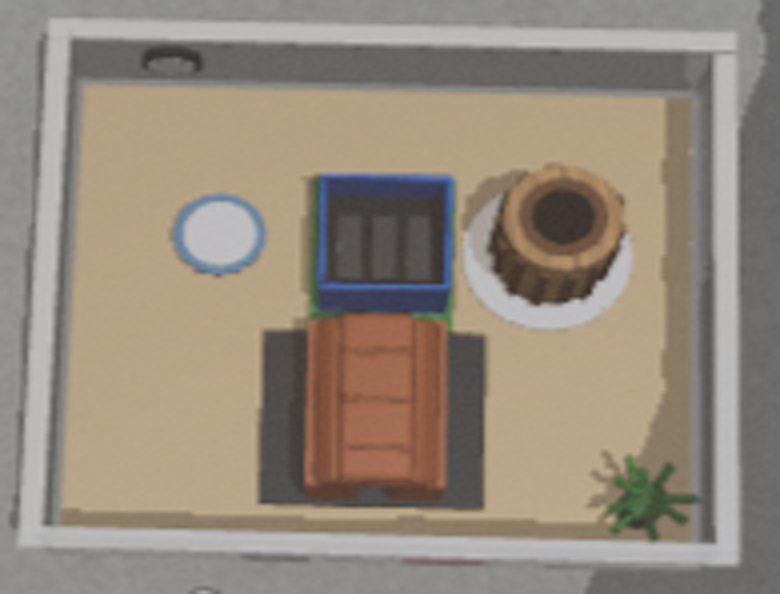

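All is in place: the eggs lie in the free bay, and box, cave and stump stand centred. Handing in.

```bash
python3 -c "
from cell import *
print(close_job())"
```

```text
the job is handed in; nothing more can be done
None
```

The job is done and handed in at about 53 s of the 128 s; `close_job` reported no verdict.

In order:
1. I stood the cave and then the stump on the side tray.
2. I carried the egg box level into the free carrier bay.
3. I stood the empty box on the mat.
4. I put the cave back on the slate.
5. I put the stump back on its round tile.

**Last pictures:**

| Item | Result |
|---|---|
| Egg box | upright in the bay, eggs inside (seen in the scene view) |
| Empty box | 1–2 mm from the mat's centre, within about 1° of square |
| Cave | about 1–2 mm from the slate's centre, lengthways, doorway to the front |
| Stump | upright, within about 2 mm of its tile's centre |
| Food dish and look-alikes | not touched, and showed no change |

**Where checks disagreed:** the two cameras differ by 2–4 mm. I went mostly by the scene camera, because it agreed with the gripper to within about 1 mm where the jaws had centred a part. The centring figures compare each part with its target in the same camera, and the two cameras still differ on them by a millimetre or two.

**Forces:** setting the empty box down briefly read 22 N at the wrist, the highest reading I saw; I backed off before letting go.

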